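# Gauge the gap of a slab caster and leave the matching plate on its pins

### The job

Find out which gauge plate matches the gap under the slab caster's bar: beginning with the thinnest plate there is and going up one at a time, push each plate fully under the bar, draw it out again and lay it back on the mat, until you come to the one that just fits (no thicker plate of the set would go in). Hang that plate on the caster's two pins, both holes engaged and the plate flat on the bed, as a mark of the setting, and leave all the other plates lying flat on the mat, none on top of another. Do not disturb the glassware and jars nearby.

Things in the scene. Friction and masses are not known exactly. Their poses are not given: they have to be found in the camera images.
- plate_6_mid (a point): yellow gauge plate, 6 mm thick, 130 long (x), 48 wide (y), about 130 g, not always there. Point: slab's centre, 3 mm above its underside; z up. Two 15 mm square through holes at x = 50 and -50. Black upright grip fin on top, centred at x = -20: 36 long (x), 12 thick (y), 45 high above the slab. The end away from the fin (+x) goes under the bar.
- plate_11_mid (a point): orange gauge plate, 11 mm thick, 130 long (x), 48 wide (y), about 155 g, not always there. Point: slab's centre, 5.5 mm above its underside; z up. Two 15 mm square through holes at x = 50 and -50. Black upright grip fin on top, centred at x = -20: 36 long (x), 12 thick (y), 45 high above the slab. The end away from the fin (+x) goes under the bar.
- plate_16_mid (a point): red gauge plate, 16 mm thick, 130 long (x), 48 wide (y), about 180 g, not always there. Point: slab's centre, 8 mm above its underside; z up. Two 15 mm square through holes at x = 50 and -50. Black upright grip fin on top, centred at x = -20: 36 long (x), 12 thick (y), 45 high above the slab. The end away from the fin (+x) goes under the bar.
- plate_21_mid (a point): green gauge plate, 21 mm thick, 130 long (x), 48 wide (y), about 205 g. Point: slab's centre, 10.5 mm above its underside; z up. Two 15 mm square through holes at x = 50 and -50. Black upright grip fin on top, centred at x = -20: 36 long (x), 12 thick (y), 45 high above the slab. The end away from the fin (+x) goes under the bar.
- plate_26_mid (a point): blue gauge plate, 26 mm thick, 130 long (x), 48 wide (y), about 230 g. Point: slab's centre, 13 mm above its underside; z up. Two 15 mm square through holes at x = 50 and -50. Black upright grip fin on top, centred at x = -20: 36 long (x), 12 thick (y), 45 high above the slab. The end away from the fin (+x) goes under the bar.
- plate_31_mid (a point): white gauge plate, 31 mm thick, 130 long (x), 48 wide (y), about 255 g. Point: slab's centre, 15.5 mm above its underside; z up. Two 15 mm square through holes at x = 50 and -50. Black upright grip fin on top, centred at x = -20: 36 long (x), 12 thick (y), 45 high above the slab. The end away from the fin (+x) goes under the bar.
- slot_a (a point): Caster A; one of the look-alikes A, B, C (gaps differ) is present. Point: on the bed, below the bar's middle; x = push-in direction (start at -x), y along the bar, z up. Bar 40 mm deep in x, 68 wide between posts; bar and posts 56 high over the bed. Gap bed to bar: 2 mm more than the just-fitting plate (21, 26 or 31). Plate fully under: centre within 45 mm in x, front end past the bar.
- pins_a (a point): Caster A's two upright brass pins, 10 mm dia, 40 high, tapered tips, at x = 50 and -50 from this point, which is midway on the bed's top; x as for the slot, z up. They stand right of the bar (slot y = -115, x = -40). The bed is 12 mm above the bench, spans slot x -150 to 70, y -155 to 60; heavy (8 kg), just stands there. Hung plate: centre over this point, flat, length along x, either way round.
- slot_b (a point): Caster B; one of the look-alikes A, B, C (gaps differ) is present. Point: on the bed, below the bar's middle; x = push-in direction (start at -x), y along the bar, z up. Bar 40 mm deep in x, 68 wide between posts; bar and posts 56 high over the bed. Gap bed to bar: 2 mm more than the just-fitting plate (21, 26 or 31). Plate fully under: centre within 45 mm in x, front end past the bar.
- pins_b (a point): Caster B's two upright brass pins, 10 mm dia, 40 high, tapered tips, at x = 50 and -50 from this point, which is midway on the bed's top; x as for the slot, z up. They stand right of the bar (slot y = -115, x = -40). The bed is 12 mm above the bench, spans slot x -150 to 70, y -155 to 60; heavy (8 kg), just stands there. Hung plate: centre over this point, flat, length along x, either way round.
- slot_c (a point): Caster C; one of the look-alikes A, B, C (gaps differ) is present. Point: on the bed, below the bar's middle; x = push-in direction (start at -x), y along the bar, z up. Bar 40 mm deep in x, 68 wide between posts; bar and posts 56 high over the bed. Gap bed to bar: 2 mm more than the just-fitting plate (21, 26 or 31). Plate fully under: centre within 45 mm in x, front end past the bar.
- pins_c (a point): Caster C's two upright brass pins, 10 mm dia, 40 high, tapered tips, at x = 50 and -50 from this point, which is midway on the bed's top; x as for the slot, z up. They stand right of the bar (slot y = -115, x = -40). The bed is 12 mm above the bench, spans slot x -150 to 70, y -155 to 60; heavy (8 kg), just stands there. Hung plate: centre over this point, flat, length along x, either way round.
- mat_mid (a point): grey mat, 350 mm (x) by 320 mm (y), 3 mm thick, fixed on the bench; the point is the centre of its top face. The gauge plates lie on it, in any order.
- beaker_mid (a point): glass beaker, 70 mm wide, 90 mm high, standing; not part of the job; the point is its centre, half-way up
- reagent_mid (a point): amber jar with blue cap, 64 mm wide, 130 mm high, standing; not part of the job; the point is its centre, half-way up
- flask_mid (a point): orange jar with green cap, 80 mm wide, 150 mm high, standing; not part of the job; the point is its centre, half-way up

How it is judged:
By the outcome, as a careful person would: the job done as asked, in the order asked, and still so for the second after the job is handed in, with the robot touching nothing.
Of caster_a, caster_b, caster_c only 1 to 1 are there at a start; the rules pass over those that are not, and their reading is None.
Of plate_6, plate_11, plate_16 only 2 to 3 are there at a start; the rules pass over those that are not, and their reading is None.
At some moment in a run one of plate_6, plate_11, plate_16, plate_21, plate_26, plate_31 may be knocked a few centimetres aside while the robot is not near it.
It also fails if it takes over 210 s, if anything falls off the work surface, if the arm or the gripper's body presses on something with over 40 N, if the wrist force passes 120 N, or if a joint passes its speed limit or range.

### The arm

A 6-joint arm with a two-finger parallel gripper is mounted at the origin on the work surface. World frame = base frame: x ahead of the robot, y to its left, z up, the work surface at z = 0. Lengths are in mm, angles in degrees, forces in N, time in s.
With the tool pointing down it reaches from about 350 to 925 mm from the base axis. Payload 6.4 kg.
Tool frame: the origin (TCP) lies midway between the tips of the shut fingers; the grasp point (between the pads) lies 19 mm behind it; z points along the fingers, y is the direction in which the jaws open and shut (so a half turn about z gives the same grasp; the last joint's range is limited). The gripper opens to 85 mm and grips with 20 to 120 N. Pads are 22 mm wide; open, the fingers measure 114 mm over their backs; the gripper's body (76 mm by 85 mm) begins 54 mm behind the grasp point. The pads swing forward as they close: fully open they stand 13 mm farther back than shut.
Start: joints at [57.978, 14.043, 89.255, -0, 76.702, -9.975], TCP at [243.991, 602.48, 231.29] pointing down, gripper open.
Joint ranges: [-179.41, 179.41], [-58.25, 129.5], [7.25, 145.43], [-54.29, 234.29], [11.92, 165.04], [-157.13, 157.13]. Speed limits (degrees/s): [147.25, 147.25, 180, 180, 180, 180].

### API

Orientations are given as a 3x3 rotation matrix whose columns are the frame's x, y, z axes.
In Python, from bench import sensors, eyes, ticket gives the robot as it stands.
- The arm moves only by the shell command python3 -m creep 'ROWS' [OPENING] [FORCE]. ROWS is text: rows parted by semicolons, each of 6 numbers parted by spaces: the shift along the tool's x, y, z in cm, then the turn, a rotation vector about the tool's x, y, z in rad. In form: x y z wx wy wz; .... A call has 1 to 8 rows; each row shifts and turns the commanded pose from where the row before left it, along the tool's axes as they then stand; what a row does not reach is not made up. A row lasts 1/10 s, in which the tool goes at most 50 mm and 8.59 degrees, less where a joint would pass 70% of its speed; a pose out of reach is approached as far as the arm can. A call with a gripper value outside its range is refused whole. OPENING is the closure, from 0 (fully open) to 1 (shut), set as the call begins (- or left out, the last holds). The fingers move at their own pace and stop on an object; FORCE is the grip in N (left out, the last holds). Time passes only in rows, so rows that do not move let the fingers close. It gives the time, the measured TCP pose, the force and the opening at its end, in the units of the state.
- sensors.sense(): the state, without advancing time (a new reading comes with each control period).
- eyes.snapshot(name): name is "scene" or "side" or "wrist"; returns (picture, depth): 384x512x3 uint8, red, green, blue; 384x512 float32, mm along the optical axis (not along the pixel's ray), 0 where there is no reading.
- eyes.get_calibration(name): a dict with "mtx" (3x3 intrinsics, pixels), "distortion" ([k1, k2, p1, p2, k3] as OpenCV has them; the pictures are not rectified), "origin" and "attitude" of the camera in the world. Camera axes: x right, y down, z forward; pixel columns grow to the right and rows downward; lengths in mm; the calibration is good to about 2 mm. A picture is of the moment at which its call begins: read the wrist's pose just before it. get_calibration takes no time and is no camera call; for the wrist camera it gives the pose at the moment of the call.
- ticket.job_done(): hands the job in, once; it reports no verdict.
The state is a dict: "clock": time; "joints": joint angles; "qvel": joint speeds; "tau": joint torques, N m; "tool_pos": TCP position; "ee_rot": TCP orientation; "contact_force": force on the tool from outside, world axes, zero at the start; "moment": the same for the moment, N m; "opening": opening from 0.0 (shut) to 1.0 (fully open).
Only numpy, scipy, OpenCV 4.12 (cv2) and the standard library are available. Lean on these libraries where they do the work, as an engineer would, in place of code of your own. Each camera call takes 0.05 s, during which the arm holds its last target.

## Working session

There is one attempt and no reset: what is moved stays moved. The work goes in short steps, Python scripts to look and compute and a shell command to move; the robot and the scene stay as the last step left them, time stands still between calls to the robot, and variables do not carry over. Pictures are saved under pics/ and viewed, and the job is handed in when it is done.

```bash
ls -la; mkdir -p pics; cat > h.py <<'E'
import numpy as np, cv2
from bench import sensors, eyes, ticket
def snap(name,fn):
    c=eyes.get_calibration(name); p,d=eyes.snapshot(name)
    cv2.imwrite('pics/'+fn+'.png',p[:,:,::-1]); np.savez('pics/'+fn+'.npz',p=p,d=d,**{k:np.array(v) for k,v in c.items()})
    return p,d,c
def cloud(d,c):
    h,w=d.shape; u,v=np.meshgrid(np.arange(w),np.arange(h))
    pts=cv2.undistortPoints(np.stack([u,v],-1).reshape(-1,1,2).astype(np.float64),np.array(c['mtx'],float),np.array(c['distortion'],float)).reshape(h,w,2)
    P=np.dstack([pts[...,0]*d,pts[...,1]*d,d])
    return P@np.array(c['attitude']).T+np.array(c['origin'])
E
python3 - <<'E'
from h import *
s=sensors.sense(); print(s)
for n in ['scene','side','wrist']:
    p,d,c=snap(n,n+'0'); print(n,c['origin'],c['attitude'],c['mtx'],c['distortion'])
E
```

```text
total 12
drwxr-xr-x  3 agent agent 4096 Dec  6 01:25 .
drwxr-xr-x 23 root  root  4096 Dec  6 01:25 ..
drwxr-xr-x  2 agent agent 4096 Dec  6 01:25 pics
{'clock': 0.0, 'joints': array([ 5.79769037e+01,  1.40862948e+01,  8.93270291e+01, -4.57210722e-04,
        7.67020178e+01, -9.97571367e+00]), 'qvel': array([ 0.05232913,  0.01707106, -0.04840402,  0.02927569,  0.09376805,
       -0.02428696]), 'tau': array([-1.34887916e-03, -4.29499805e+01, -3.26129043e+01, -3.29291715e-04,
        5.35842279e-03,  1.47357650e-05]), 'tool_pos': array([243.68415258, 601.97108783, 230.13616957]), 'ee_rot': array([[-9.26874255e-01,  3.75370470e-01, -1.06087928e-03],
       [ 3.75371814e-01,  9.26872739e-01, -1.71088520e-03],
       [ 3.41084298e-04, -1.98399963e-03, -9.99997974e-01]]), 'contact_force': array([-1.26374068,  0.45924526, -0.21355053]), 'moment': array([-0.00678936, -0.01253541, -0.03990735]), 'opening': 1.0014222564168413}
scene [1077.15328871 -635.98364058 1243.92302656] [[ 0.79115887  0.5070813  -0.34195936]
 [ 0.61153383 -0.66472506  0.4291468 ]
 [-0.00969664 -0.54864301 -0.83600049]] [[
[... 196 characters left out ...]
9.75380708 -550.10056686  645.23447227] [[ 0.69293562 -0.43063997  0.57826417]
 [-0.7208532  -0.42994845  0.54361291]
 [ 0.01452233 -0.79353232 -0.6083548 ]] [[348.60299107   0.         252.20477937]
 [  0.         348.60299107 195.00660059]
 [  0.           0.           1.        ]] [-0.09855935  0.          0.          0.          0.        ]
wrist [182.70932742 626.5245848  372.57857796] [[ 0.3740506   0.89561375  0.24075331]
 [ 0.92740583 -0.36062682 -0.09933141]
 [-0.00214047  0.260431   -0.96549009]] [[286.40452915   0.         255.67071156]
 [  0.         286.40452915 190.99083989]
 [  0.           0.           1.        ]] [-0.02276982  0.          0.          0.          0.        ]
```

View pics/scene0.png

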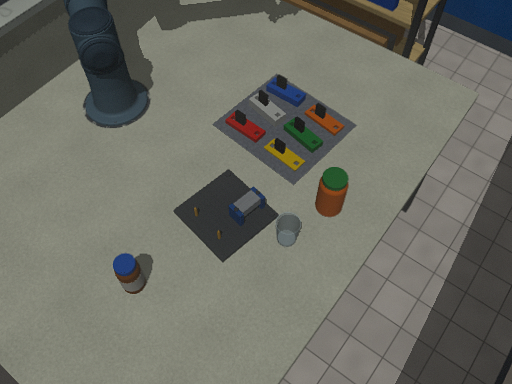

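View pics/side0.png

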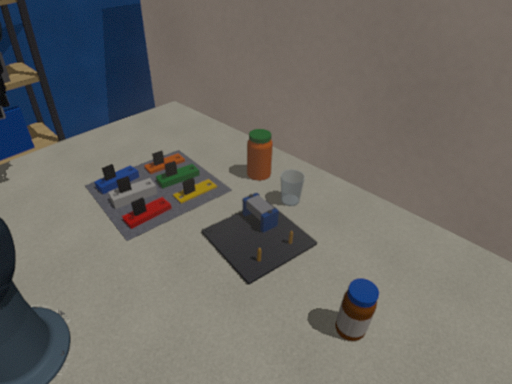

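View pics/wrist0.png

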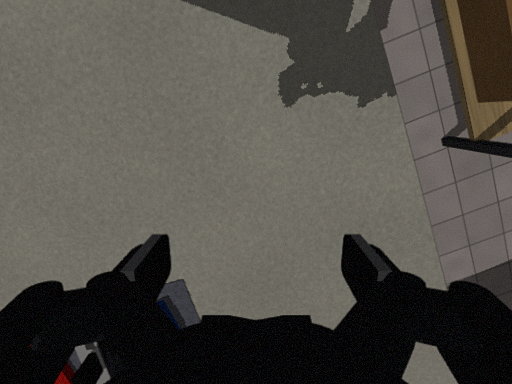

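```bash
cat >> h.py <<'E'
def load(fn):
    z=np.load('pics/'+fn+'.npz'); return z['p'],z['d'],cloud(z['d'],z)
E
python3 - <<'E'
from h import *
for n in ['scene','side']:
    p,d,P=load(n+'0')
    hsv=cv2.cvtColor(p,cv2.COLOR_RGB2HSV)
    print(n,'valid',(d>0).mean())
    pts={'scene':dict(y=(285,155),r=(246,127),g=(303,134),w=(262,105),o=(325,120),b=(288,92),bed=(220,215),bartop=(247,203),beaker=(288,225),flask=(335,178),rea=(125,263),mat=(350,125),table=(200,150)),
     'side':dict(y=(200,192),r=(150,213),g=(180,178),w=(135,193),o=(170,163),b=(120,180),bed=(250,242),bartop=(262,207),beaker=(291,190),flask=(260,135),rea=(362,292),mat=(130,225),table=(150,270))}[n]
    for k,(u,v) in pts.items(): print(k,p[v,u],hsv[v,u],P[v,u].round(1))
E
```

```text
scene valid 0.9962666829427084
y [146 121  13] [ 24 232 146] [594.7 160.5   5.8]
r [132  32  24] [  2 209 132] [436.  166.6  20.8]
g [33 85 42] [ 65 156  85] [599.1 251.6  23.7]
w [129 132 127] [ 48  10 132] [428.  263.   35.5]
o [137  67  21] [ 12 216 137] [623.4 342.6  24.7]
b [ 36  63 119] [110 178 119] [458.1 369.4  27.4]
bed [47 50 51] [98 20 51] [ 574.1 -133.2   14.7]
bartop [ 98 100 102] [105  10 102] [631.2 -79.7  68.2]
beaker [85 93 89] [75 22 93] [750.9 -47.4  26.9]
flask [39 87 45] [ 64 141  87] [801.9  85.9 150.7]
rea [ 39  63 123] [111 174 123] [ 521.8 -428.8  130.6]
mat [76 79 81] [102  16  81] [691.8 392.6   2.1]
table [131 133 119] [ 34  27 133] [365.3  18.9  -2.9]
side valid 0.9961395263671875
y [150 124  22] [ 24 218 150] [593.3 140.5   9.3]
r [140  27  25] [  1 209 140] [424.9 151.4  20.6]
g [44 72 43] [ 59 103  72] [587.2 230.9  19.6]
w [108 105 102] [ 15  14 108] [436.3 244.5  34. ]
o [43 38 35] [11 47 43] [575.3 257.4  68.9]
b [33 31 26] [21 54 33] [412.3 269.9  79.7]
bed [56 55 56] [150   5  56] [ 545.1 -117.3   13.4]
bartop [108 106 108] [150   5 108] [619.7 -87.7  67.7]
beaker [ 99 101 100] [ 75   5 101] [735.9 -91.7  63.9]
flask [51 95 53] [ 61 118  95] [791.4  81.7 150.6]
rea [ 27  64 124] [109 199 124] [ 511.4 -431.7  130.3]
mat [105  23  18] [  2 211 105] [360.5 150.5  17.7]
table [142 139 127] [ 24  27 142] [317.8  -6.2   1.7]
```

```bash
python3 - <<'E'
from h import *
p,d,P=load('scene0'); cv2.imwrite('pics/zs.png',cv2.resize(p[60:270,165:365],None,fx=4*.7,fy=4*.7,interpolation=cv2.INTER_CUBIC)[:,:,::-1])
p,d,P=load('side0'); cv2.imwrite('pics/zd.png',cv2.resize(p[180:280,190:330],None,fx=5,fy=5,interpolation=cv2.INTER_CUBIC)[:,:,::-1])
E
```

```text
(no output)
```

View pics/zs.png

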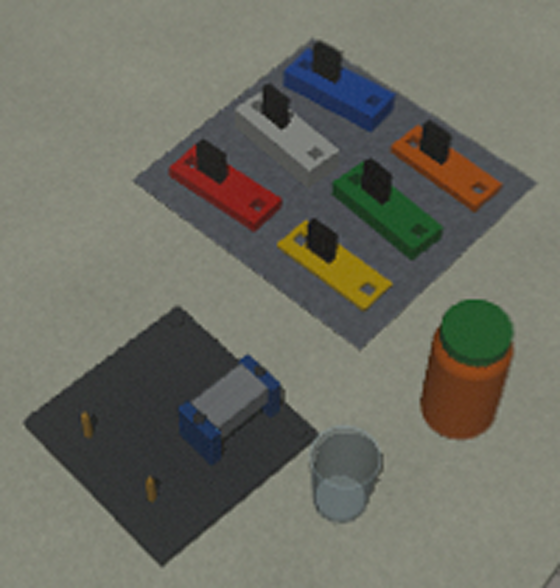

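View pics/zd.png

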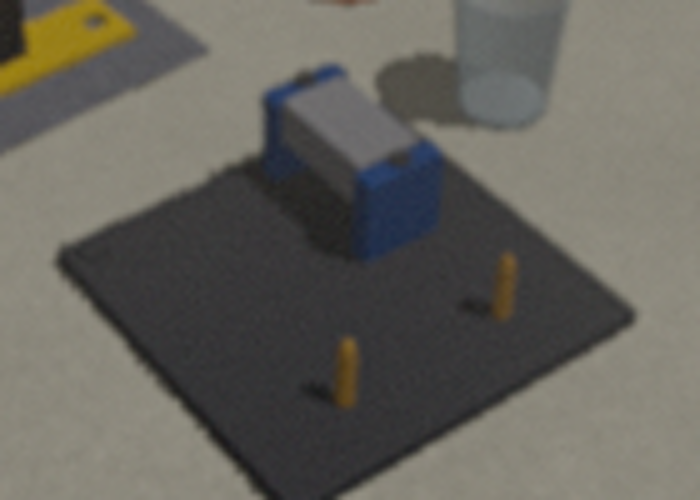

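```bash
cat >> h.py <<'E'
from scipy.optimize import least_squares
TH=dict(yellow=6,orange=11,red=16,green=21,blue=26,white=31)
def cmask(p,col):
    h=cv2.cvtColor(p,cv2.COLOR_RGB2HSV); H,S,V=[h[...,i].astype(int) for i in range(3)]
    if col=='yellow': return (H>=19)&(H<=32)&(S>150)&(V>50)
    if col=='orange': return (H>=7)&(H<=16)&(S>150)&(V>50)
    if col=='red': return ((H<=5)|(H>172))&(S>150)&(V>45)
    if col=='green': return (H>=48)&(H<=75)&(S>90)&(V>35)
    if col=='blue': return (H>=102)&(H<=118)&(S>120)&(V>50)
    if col=='white': return (S<35)&(V>85)
def rectfit(xy,L,W,init):
    # fit centre,yaw of LxW rect covering points: soft outlier outside + bbox via percentile in rotated frame
    best=None
    for a in np.arange(-25,25.1,.5):
        t=np.radians(a+init); R=np.array([[np.cos(t),np.sin(t)],[-np.sin(t),np.cos(t)]])
        q=xy@R.T; lo=np.percentile(q,1.5,0); hi=np.percentile(q,98.5,0); e=hi-lo; s=abs(e[0]*e[1])
        if best is None or s<best[0]: best=(s,a+init,R.T@((lo+hi)/2),e)
    return best[1:]
def plates(fn,base=3,region=None,only=None,init=0):
    p,d,P=load(fn); out={}
    V=p.max(2)
    for col,t in TH.items():
        if only and col not in only: continue
        z=base+t
        m=cmask(p,col)&(d>0)&(abs(P[...,2]-z)<9)
        if region is None: m&=(P[...,0]>300)&(P[...,0]<750)&(P[...,1]>60)&(P[...,1]<480)
        else: m&=(P[...,0]>region[0])&(P[...,0]<region[1])&(P[...,1]>region[2])&(P[...,1]<region[3])
        if col=='white': m&=P[...,2]>z-7
        n,lab,st,_=cv2.connectedComponentsWithStats(m.astype(np.uint8))
        if n<2: continue
        # keep comps big enough near the largest one
        k=1+np.argmax(st[1:,4]); c0=P[lab==k].mean(0)
        sel=np.zeros_like(m)
        for i in range(1,n):
            if st[i,4]>8 and np.linalg.norm((P[lab==i].mean(0)-c0)[:2])<75: sel|=lab==i
        # top-face only: re-intersect pixel rays with plane z=top
        zz=np.load('pics/'+fn+'.npz'); o=zz['origin']
        Q=P[sel]; top=Q[Q[:,2]>z-4]
        Q=o+(top-o)*((z-o[2])/(top[:,2]-o[2]))[:,None]
        a,c,e=rectfit(Q[:,:2],130,48,init)
        f=(V<62)&(d>0)&(P[...,2]>z+12)&(P[...,2]<z+55)&(np.linalg.norm(P[...,:2]-c,axis=2)<50)
        F=P[f]
        fc=None
        if len(F)>10:
            ft=F[F[:,2]>z+30]; fc=ft.mean(0) if len(ft) else F.mean(0)
        out[col]=dict(yaw=a,c=c,e=e,n=len(top),fin=fc)
        print(col,'yaw',round(a,1),'c',c.round(1),'ext',e.round(1),'n',len(top),'fin',None if fc is None else fc.round(1), 'finpred',(c-20*np.array([np.cos(np.radians(a)),np.sin(np.radians(a))])).round(1))
    return out
E
python3 - <<'E'
from h import *
for n in ['scene0','side0']:
    print(n); plates(n)
    p,d,P=load(n)
    V=p.max(2); S=cv2.cvtColor(p,cv2.COLOR_RGB2HSV)[...,1]
    zz=np.load('pics/'+n+'.npz'); o=zz['origin']
    m=(V<72)&(abs(P[...,2]-12)<7)&(P[...,0]>380)&(P[...,0]<740)&(P[...,1]>-280)&(P[...,1]<50)
    Q=P[m]; Q=o+(Q-o)*((12-o[2])/(Q[:,2]-o[2]))[:,None]
    print('bed',rectfit(Q[:,:2],220,215,0))
    m=(P[...,2]>60)&(P[...,2]<76)&(P[...,0]>500)&(P[...,0]<740)&(P[...,1]>-200)&(P[...,1]<30)
    Q=P[m];Q=o+(Q-o)*((68-o[2])/(Q[:,2]-o[2]))[:,None]; print('bar+posts top',rectfit(Q[:,:2],0,0,0),len(Q))
    h=cv2.cvtColor(p,cv2.COLOR_RGB2HSV)
    m=(h[...,0]>8)&(h[...,0]<28)&(h[...,1]>120)&(P[...,2]>22)&(P[...,2]<70)&(P[...,0]>380)&(P[...,0]<700)&(P[...,1]<-50)&(P[...,1]>-300)
    k,lab,st,ce=cv2.connectedComponentsWithStats(m.astype(np.uint8))
    for i in range(1,k):
        if st[i,4]>5: q=P[lab==i]; print('pin',st[i,4],q.mean(0).round(1),q[:,2].max())
E
```

```text
scene0
yellow yaw -5.0 c [590.8 159.4] ext [127.9  47.3] n 375 fin [572.8 159.9  50.3] finpred [570.9 161.1]
orange yaw -6.5 c [613.8 352.7] ext [128.6  48.4] n 342 fin [594.8 354.7  55.7] finpred [593.9 355. ]
red yaw -0.5 c [427.6 169.5] ext [126.6  49.6] n 346 fin [408.6 170.9  59.9] finpred [407.6 169.7]
green yaw -11.0 c [596.8 254.3] ext [128.8  48.6] n 367 fin [577.6 256.8  65.1] finpred [577.1 258.2]
blue yaw 2.5 c [446.6 372.6] ext [127.3  48.9] n 315 fin [427.4 371.2  68.8] finpred [426.6 371.7]
white yaw -9.0 c [442.1 270.2] ext [128.  47.] n 299 fin [424.7 272.2  75.3] finpred [422.4 273.3]
bed (np.float64(-9.0), array([ 580.190579  , -116.86369818]), array([214.55270304, 207.92700208]))
bar+posts top (np.float64(-12.5), array([666.75855115, -85.71610686]), array([128.2237049,  94.991693 ])) 530
pin 21 [ 520.2 -174.9   39.1] 55.056212672461925
pin 19 [ 618.2 -191.8   40.6] 54.16471456492309
side0
yellow yaw -5.0 c [587.7 158.1] ext [127.1  47.6] n 335 fin [567.3 158.7  48.4] finpred [567.7 159.8]
orange yaw -7.5 c [609.5 351.4] ext [127.8  51.1] n 226 fin [588.8 352.   53.2] finpred [589.6 354. ]
red yaw -0.5 c [425.1 169.4] ext [125.9  48.1] n 437 fin [404.5 169.4  58.5] finpred [405.1 169.5]
green yaw -9.5 c [593.2 251.7] ext [127.5  50.3] n 300 fin [572.6 255.   62.8] finpred [573.5 255. ]
blue yaw 0.5 c [442.5 369.4] ext [126.6  48.7] n 292 fin [422.8 369.2  68.1] finpred [422.5 369.2]
white yaw -12.0 c [440.  267.3] ext [127.8  51.6] n 368 fin [419.3 269.9  73.4] finpred [420.4 271.5]
bed (np.float64(-10.5), array([ 572.89499308, -119.42549241]), array([211.19756917, 207.17115784]))
bar+posts top (np.float64(-12.0), array([666.65069804, -88.11962792]), array([139.37228491,  97.19203505])) 500
pin 27 [ 613.6 -191.6   38.6] 53.20694707024279
pin 34 [ 515.4 -175.    37.9] 53.59383094891814
```

```bash
cat >> h.py <<'E'
from scipy.spatial.transform import Rotation as Ro
def Rt(yaw):  # plate x yaw deg -> tool rot (tool x backwards, y = plate y, z down)
    t=np.radians(yaw); x=-np.array([np.cos(t),np.sin(t),0]); y=np.array([-np.sin(t),np.cos(t),0])
    return np.column_stack([x,y,[0,0,-1]])
def plan(wps,step=35,n8=True,start=None):
    s=sensors.sense()
    p,R=(np.array(s['tool_pos']),np.array(s['ee_rot'])) if start is None else start
    print('at',p.round(1),'clock',round(s['clock'],2))
    for x,y,z,yaw in wps:
        tgt=np.array([x,y,z],float); R2=Rt(yaw)
        w=Ro.from_matrix(R.T@R2).as_rotvec(); dd=tgt-p
        n=max(1,int(np.ceil(np.linalg.norm(dd)/step-1e-6)),int(np.ceil(np.degrees(np.linalg.norm(w))/8)))
        rows=[]
        for i in range(n):
            d=R.T@dd/n/10; rows.append(' '.join(f'{v:.2f}' for v in d)+' '+' '.join(f'{v:.3f}' for v in w/n))
            R=R@Ro.from_rotvec(w/n).as_matrix()
        p=tgt
        if w@w<1e-9 : 
            print(f'{n} x [',rows[0],']')
        else: print(' ; '.join(rows))
def st():
    s=sensors.sense(); x=s['ee_rot'][:,0]
    print('t',round(s['clock'],2),'pos',s['tool_pos'].round(1),'yaw',round(np.degrees(np.arctan2(-x[1],-x[0])),2),'zax',s['ee_rot'][:,2].round(3),'F',s['contact_force'].round(1),'op',round(s['opening'],3))
E
python3 -c "
from h import *
plan([(569.4,160.5,160,-5),(569.4,160.5,40,-5)],step=45)"
```

```text
at [243.8 602.1 230.4] clock 0.15
-3.60 -2.21 0.54 -0.000 -0.000 -0.023 ; -3.55 -2.29 0.54 -0.000 -0.000 -0.023 ; -3.49 -2.37 0.54 -0.000 -0.000 -0.023 ; -3.44 -2.45 0.54 -0.000 -0.000 -0.023 ; -3.38 -2.53 0.54 -0.000 -0.000 -0.023 ; -3.32 -2.60 0.54 -0.000 -0.000 -0.023 ; -3.26 -2.68 0.54 -0.000 -0.000 -0.023 ; -3.20 -2.75 0.54 -0.000 -0.000 -0.023 ; -3.13 -2.83 0.54 -0.000 -0.000 -0.023 ; -3.07 -2.90 0.54 -0.000 -0.000 -0.023 ; -3.00 -2.97 0.54 -0.000 -0.000 -0.023 ; -2.93 -3.03 0.54 -0.000 -0.000 -0.023 ; -2.86 -3.10 0.54 -0.000 -0.000 -0.023
3 x [ 0.00 -0.00 4.00 -0.000 0.000 0.000 ]
```

```bash
python3 -m creep '0 0 0 0 0 -0.1; 0 0 0 0 0 -0.1; 0 0 0 0 0 -0.1; -2.8 -3.2 0.5 0 0 0; -2.8 -3.2 0.5 0 0 0; -2.8 -3.2 0.5 0 0 0; -2.8 -3.2 0.5 0 0 0; -2.8 -3.2 0.5 0 0 0' 0; python3 -m creep '-2.8 -3.2 0.5 0 0 0; -2.8 -3.2 0.5 0 0 0; -2.8 -3.2 0.5 0 0 0; -2.8 -3.2 0.5 0 0 0; -2.8 -3.2 0.5 0 0 0; -2.8 -3.2 0.5 0 0 0; -2.8 -3.2 0.5 0 0 0; -2.8 -3.2 0.5 0 0 0'
python3 -c "
from h import *
snap('wrist','w1')
st()
plan([(569.4,160.5,160,-5),(569.4,160.5,20,-5)],step=45)"
```

```text
clock: 0.95
tool_pos: [370.5, 429.7, 205.8]
ee_rot: [[-0.996, 0.084, -0.0], [0.084, 0.996, -0.0], [0.0, -0.0, -1.0]]
contact_force: [0.4, -0.3, -0.0]
opening: 0.999
clock: 1.75
tool_pos: [572.1, 155.6, 165.9]
ee_rot: [[-0.996, 0.085, -0.0], [0.085, 0.996, 0.0], [0.0, -0.0, -1.0]]
contact_force: [0.1, -0.2, 0.8]
opening: 0.997
t 1.8 pos [575.1 150.7 165.3] yaw -5.12 zax [ 0.001 -0.003 -1.   ] F [ 0.7 -4.4  0.8] op 0.992
at [575.1 150.7 165.3] clock 1.8
0.65 0.93 0.53 -0.003 0.002 -0.002
4 x [ 0.00 -0.00 3.50 -0.000 0.000 0.000 ]
```

View pics/w1.png

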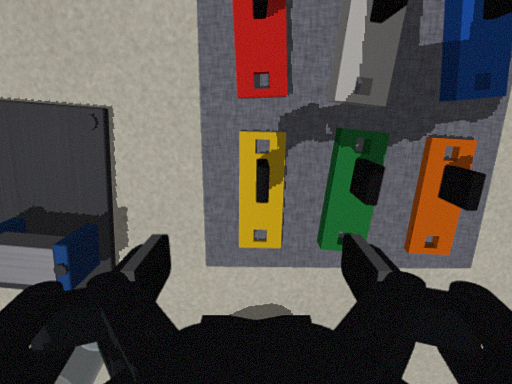

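```bash
python3 -m creep '0.6 0.9 0.5 0 0 0;0 0 0 0 0 0;0 0 0 0 0 0'
python3 -c "
from h import *
snap('wrist','w2')
st()
print('w1');plates('w1');print('w2');plates('w2')
plan([(569.4,160.5,20,-5)],step=45)"
```

```text
clock: 2.1
tool_pos: [565.3, 167.6, 160.9]
ee_rot: [[-0.997, 0.083, -0.001], [0.083, 0.997, -0.0], [0.001, -0.0, -1.0]]
contact_force: [-0.2, -0.5, 0.7]
opening: 1.004
t 2.15 pos [565.5 167.6 161.2] yaw -4.76 zax [-0. -0. -1.] F [ 0.  -0.3 -0.6] op 1.001
w1
yellow yaw -6.5 c [588.6 159.2] ext [125.8  46.6] n 4157 fin [566.6 161.7  53. ] finpred [568.7 161.4]
orange yaw -8.0 c [610.7 351.9] ext [126.9  48.5] n 4011 fin [590.1 353.1  54.8] finpred [590.9 354.6]
red yaw -3.5 c [449.4 169.5] ext [80.7 46.2] n 4508 fin [423.1 170.8  56.7] finpred [429.5 170.7]
green yaw -11.5 c [593.2 253.7] ext [125.1  47.4] n 3892 fin [573.2 256.4  66. ] finpred [573.6 257.7]
blue yaw 1.5 c [466.8 371.3] ext [80.8 48.1] n 4472 fin [438.5 366.5  60. ] finpred [446.8 370.8]
white yaw -11.5 c [463.9 264. ] ext [79.6 47. ] n 4473 fin [437.1 268.5  73. ] finpred [444.3 268. ]
w2
yellow yaw -5.5 c [588.6 159.2] ext [126.2  46.6] n 4197 fin [566.7 161.8  52.9] finpred [568.7 161.1]
orange yaw -8.0 c [610.7 351.8] ext [126.8  48.4] n 4051 fin [590.  353.2  54.8] finpred [590.8 354.6]
red yaw -4.0 c [446.1 169.7] ext [86.4 46.2] n 4835 fin [421.4 171.1  60.5] finpred [426.2 171.1]
green yaw -12.0 c [593.5 253.3] ext [126.2  46.9] n 3856 fin [573.1 256.5  66. ] finpred [574.  257.5]
blue yaw 1.0 c [463.7 371.7] ext [87.  48.4] n 4799 fin [436.5 367.3  63.9] finpred [443.7 371.3]
white yaw -12.0 c [460.8 264.6] ext [85.7 47. ] n 4757 fin [434.6 268.9  74.9] finpred [441.2 268.8]
at [565.5 167.6 161.2] clock 2.15
-0.11 -0.17 3.53 -0.000 -0.000 0.001 ; -0.11 -0.17 3.53 -0.000 -0.000 0.001 ; -0.11 -0.17 3.53 -0.000 -0.000 0.001 ; -0.11 -0.17 3.53 -0.000 -0.000 0.001
```

```bash
python3 -m creep '-0.36 -0.63 3.5 0 0 0;0 0 3.5 0 0 0;0 0 3.5 0 0 0;0 0 2.5 0 0 0;0 0 1.2 0 0 0;0 0 0 0 0 0;0 0 0 0 0 0' 0
python3 -m creep '0 0 0 0 0 0;0 0 0 0 0 0;0 0 0 0 0 0;0 0 0 0 0 0;0 0 0 0 0 0;0 0 0 0 0 0' 1 40
python3 -c "
from h import *
st()"
```

```text
clock: 2.85
tool_pos: [570.2, 160.5, 20.6]
ee_rot: [[-0.996, 0.084, 0.002], [0.084, 0.996, 0.0], [-0.002, 0.0, -1.0]]
contact_force: [0.9, 0.6, 0.2]
opening: 1.002
clock: 3.45
tool_pos: [569.5, 160.1, 19.6]
ee_rot: [[-0.996, 0.085, 0.001], [0.085, 0.996, 0.0], [-0.001, 0.0, -1.0]]
contact_force: [-0.5, 0.0, 1.6]
opening: 0.133
t 3.45 pos [569.5 160.1  19.6] yaw -4.86 zax [ 0.001  0.    -1.   ] F [-0.5  0.   1.6] op 0.133
```

```bash
python3 -m creep '0 0 -3.5 0 0 0;0 0 -3.5 0 0 0;0 0 -3.5 0 0 0;0 0 0 0 0 0;0 0 0 0 0 0'
python3 -c "
from h import *
st()
p,d,c=snap('wrist','w3')
plan([(569,160,125,-9.7),(512.3,-57.2,125,-9.7),(512.3,-57.2,40,-9.7)],step=38)"
```

```text
clock: 3.95
tool_pos: [569.4, 160.0, 124.6]
ee_rot: [[-0.996, 0.085, 0.001], [0.085, 0.996, 0.0], [-0.001, 0.0, -1.0]]
contact_force: [-0.4, -0.3, -1.8]
opening: 0.134
t 3.95 pos [569.4 160.  124.6] yaw -4.86 zax [ 0.001  0.    -1.   ] F [-0.4 -0.3 -1.8] op 0.134
at [568.4 159.9 123.1] clock 4.0
-0.06 0.01 -0.19 -0.000 -0.002 0.084
6 x [ 0.32 -3.73 -0.00 -0.000 0.000 0.000 ]
3 x [ -0.00 0.00 2.83 -0.000 -0.000 0.000 ]
```

View pics/w3.png

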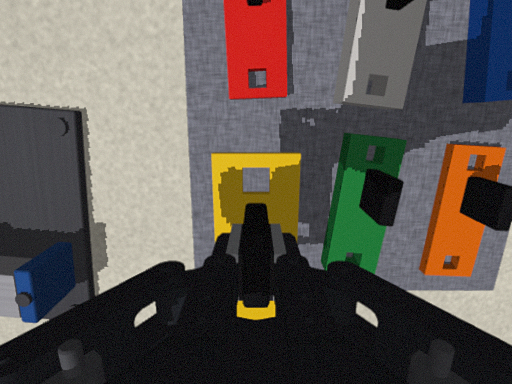

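```bash
python3 -m creep '0 0 0 0 0 0.084;0.32 -3.73 0 0 0 0;0.32 -3.73 0 0 0 0;0.32 -3.73 0 0 0 0;0.32 -3.73 0 0 0 0;0.32 -3.73 0 0 0 0;0.32 -3.73 0 0 0 0;0 0 0 0 0 0'
python3 -m creep '0 0 2.8 0 0 0;0 0 2.8 0 0 0;0 0 2.0 0 0 0;0 0 0 0 0 0;0 0 0 0 0 0'
python3 -c "
from h import *
st()
p,d,c=snap('wrist','w4');p,d,c=snap('side','s4')
p,d,P=load('s4'); cv2.imwrite('pics/s4z.png',cv2.resize(p[150:290,170:330],None,fx=4,fy=4,interpolation=cv2.INTER_CUBIC)[:,:,::-1])
plan([(512.3,-57.2,30,-9.7)],step=38)"
```

```text
clock: 4.8
tool_pos: [510.6, -60.2, 122.0]
ee_rot: [[-0.985, 0.173, -0.004], [0.173, 0.985, 0.0], [0.004, -0.0, -1.0]]
contact_force: [0.6, 0.3, -1.2]
opening: 0.134
clock: 5.3
tool_pos: [512.0, -56.7, 47.4]
ee_rot: [[-0.986, 0.168, -0.002], [0.168, 0.986, 0.001], [0.003, 0.001, -1.0]]
contact_force: [0.8, 0.6, -0.3]
opening: 0.138
t 5.3 pos [512.  -56.7  47.4] yaw -9.64 zax [-0.002  0.001 -1.   ] F [ 0.8  0.6 -0.3] op 0.138
at [513.5 -57.3  49.1] clock 5.4
0.12 -0.01 1.91 -0.000 0.001 0.001
```

View pics/w4.png

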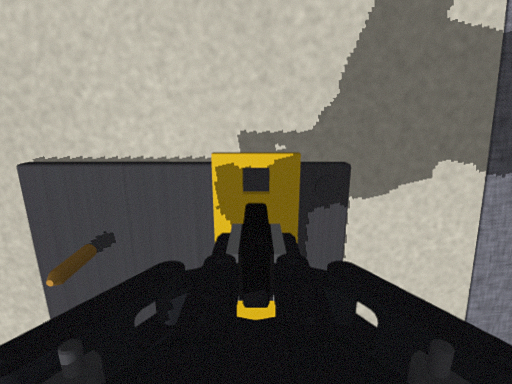

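View pics/s4z.png

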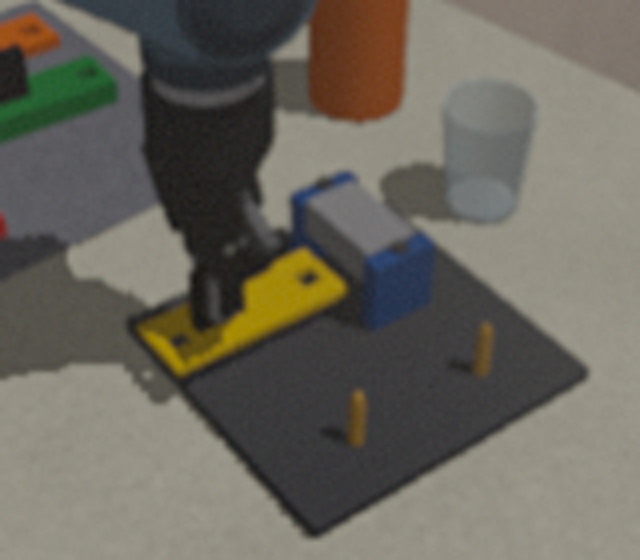

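```bash
cat >> h.py <<'E'
SY=-9.7; SO=np.array([625.7,-76.6]); PO=np.array([566.9,-183.3])
def slotf(xy,o=None,yaw=None):
    t=np.radians(SY if yaw is None else yaw); c,s=np.cos(t),np.sin(t)
    return (np.asarray(xy)-(SO if o is None else o))@np.array([[c,-s],[s,c]])
def toworld(xy,o=None):
    t=np.radians(SY); c,s=np.cos(t),np.sin(t)
    return (SO if o is None else o)+np.array([[c,-s],[s,c]])@np.asarray(xy,float)
E
python3 - <<'E'
from h import *
p,d,P=load('w4'); S=slotf(P[...,:2])
for (u,v) in [(300,158),(340,200),(130,200),(48,283)]: print(u,v,p[v,u],P[v,u].round(1),S[v,u].round(1))
# rear edge: column scans for dark transition
V=p.max(2)
for u in [60,100,150,190,310,330]:
    v=[r for r in range(140,200) if V[r,u]<75 and P[r,u,2]>7]; print('rear u',u,v[:1],S[v[0],u].round(1),P[v[0],u,2].round(1))
for v in [175,195,215]:
    us=[u for u in range(300,360) if P[v,u,2]>7]; print('left v',v,us[-1],S[v,us[-1]].round(1),P[v,us[-1],2].round(1))
m=cmask(p,'yellow')&(P[...,2]>20)
for v in [160,180,200]:
    us=np.where(m[v])[0]; print('plate row',v,us[0],us[-1],S[v,us[0]].round(1),S[v,us[-1]].round(1),P[v,us[0],2].round(1))
vs=np.where(m[:,290])[0]; print('plate rear',S[vs[0],225].round(1),S[vs[0],290].round(1),P[vs[0],290].round(1))
# pin tip
h=cv2.cvtColor(p,cv2.COLOR_RGB2HSV)
mm=(h[...,0]>5)&(h[...,0]<28)&(h[...,1]>100)&(P[...,2]>15); mm[:,200:]=0
q=P[mm]; print('pin',q[q[:,2]>40].mean(0),q[:,2].max(), slotf(q[:,:2].mean(0)), q.mean(0))
# scene: bar face / posts from side with no arm
for n in ['scene0','side0']:
    p,d,P=load(n); S=slotf(P[...,:2]); h=cv2.cvtColor(p,cv2.COLOR_RGB2HSV)
    m=(abs(S[...,0])<40)&(abs(S[...,1])<70)&(P[...,2]>25)
    b=m&(h[...,1]>80); g=m&(h[...,1]<40)&(P[...,2]>60)
    print(n,'posts',np.percentile(S[b],[1,99],axis=0).round(1).tolist(),'bar',np.percentile(S[g],[1,99],axis=0).round(1).tolist())
E
```

```text
300 158 [121 104  53] [473.5 -26.5  36.8] [-158.5   23.8]
340 200 [37 37 34] [509.5  -0.9  11.2] [-127.3   55. ]
130 200 [65 65 71] [ 486.7 -136.1   11.4] [-127.  -82.]
48 283 [193 143  63] [ 516.3 -174.    52.5] [ -91.5 -114.5]
rear u 60 [163] [-151. -126.] 9.0
rear u 100 [163] [-151.2  -99.3] 10.0
rear u 150 [163] [-151.1  -67.4] 9.4
rear u 190 [163] [-150.8  -42.3] 7.4
rear u 310 [164] [-150.6   34.6] 9.3
rear u 330 [163] [-151.1   47.6] 8.2
left v 175 350 [-144.   60.] 11.6
left v 195 351 [-1.81e+02 -1.00e-01] 189.8
left v 215 346 [-116.8   60. ] 10.8
plate row 160 211 299 [-157.2  -24.1] [-157.4   23.3] 36.3
plate row 180 212 299 [-146.1  -24. ] [-146.3   23.8] 36.3
plate row 200 213 298 [-134.7  -23.8] [-134.9   23.7] 36.4
plate rear [-160.5  -16.9] [-160.7   18.7] [470.4 -31.1  33.5]
pin [ 507.3904961  -140.67415765   78.06404413] 189.78990206445255 [-100.36470381  -95.56344646] [ 510.66873747 -153.88683402   55.95880755]
scene0 posts [[-25.1, -48.0], [26.0, 48.3]] bar [[-21.1, -40.8], [21.4, 45.8]]
side0 posts [[-26.0, -47.5], [22.0, 45.6]] bar [[-21.9, -40.4], [23.2, 42.8]]
```

```bash
python3 -m creep '0 0 1.0 0 0 0;0 0 0.7 0 0 0;0 0 0 0 0 0;0 0 0 0 0 0'
for i in 1 2; do python3 -m creep '0 0 0.15 0 0 0;0 0 0 0 0 0;0 0 0 0 0 0' | egrep 'tool_pos|force'; done
```

```text
clock: 5.8
tool_pos: [512.6, -57.3, 31.1]
ee_rot: [[-0.986, 0.168, -0.001], [0.168, 0.986, 0.0], [0.001, 0.0, -1.0]]
contact_force: [1.0, -0.6, -2.4]
opening: 0.134
tool_pos: [512.9, -57.4, 29.9]
contact_force: [-0.2, 0.3, -1.6]
tool_pos: [513.1, -57.5, 28.6]
contact_force: [0.2, 0.7, 0.5]
```

```bash
python3 -m creep '-1.2 0 0 0 0 0;-1.2 0 0 0 0 0;-1.2 0 0 0 0 0;-1.2 0 0 0 0 0;-1.2 0 0 0 0 0;-0.3 0 0 0 0 0;0 0 0 0 0 0;0 0 0 0 0 0'
python3 -c "
from h import *
st()
p,d,c=snap('side','s5')
cv2.imwrite('pics/s5z.png',cv2.resize(p[150:290,170:330],None,fx=4,fy=4,interpolation=cv2.INTER_CUBIC)[:,:,::-1])
snap('wrist','w5')
p,d,P=load('w5'); S=slotf(P[...,:2]);m=cmask(p,'yellow')&(P[...,2]<40)
for u in [222,235,280,290]:
    vs=np.where(m[100:250,u])[0]+100; print(u,S[vs[0],u].round(1),P[vs[0]+3,u,2].round(1))
for v in range(160,215,8):
    us=np.where(m[v])[0]
    if len(us)>5: print(v,S[v,us[0]].round(1),S[v,us[-1]].round(1))
s=sensors.sense();print(slotf(s['tool_pos'][:2]))
"
```

```text
clock: 7.2
tool_pos: [575.1, -68.0, 28.6]
ee_rot: [[-0.986, 0.168, 0.001], [0.168, 0.986, -0.0], [-0.001, -0.0, -1.0]]
contact_force: [1.7, -0.8, 1.1]
opening: 0.137
t 7.2 pos [575.1 -68.   28.6] yaw -9.67 zax [ 0.001 -0.    -1.   ] F [ 1.7 -0.8  1.1] op 0.137
222 [-96.6 -19.3] 18.3
235 [-96.8 -12. ] 17.3
280 [-96.8  13. ] 17.4
290 [-96.9  17.9] 17.8
160 [ -95.9 -113.8] [-93.2  23.4]
168 [ -92.8 -110.7] [-89.2  22.8]
176 [ -89.1 -110.9] [-84.5  23.1]
184 [-79.8 -24.6] [-80.1  23.2]
192 [-75.5 -24.1] [-75.4  23. ]
200 [-70.6 -24.4] [-70.6  23.2]
208 [-65.6 -24.7] [-66.1  23.3]
[-51.4846781  -0.0716379]
```

View pics/s5z.png

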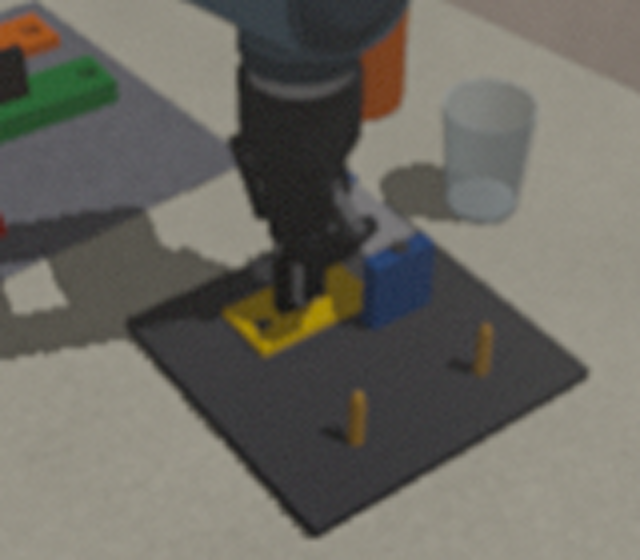

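```bash
python3 -m creep '2 0 0 0 0 0;2 0 0 0 0 0;2.5 0 0 0 0 0;1 0 0 0 0 0;0 0 -3 0 0 0;0 0 -3.4 0 0 0;0 0 -3.4 0 0 0;0 0 0 0 0 0'
python3 -c "
from h import *
st()
plan([(569.4,160.2,125,-9.7),(569.4,160.2,125,-5)],step=40)"
```

```text
clock: 8.1
tool_pos: [503.5, -56.1, 130.7]
ee_rot: [[-0.986, 0.168, 0.008], [0.168, 0.986, -0.003], [-0.008, -0.001, -1.0]]
contact_force: [1.3, -0.1, -1.0]
opening: 0.133
t 8.1 pos [503.5 -56.1 130.7] yaw -9.66 zax [ 0.008 -0.003 -1.   ] F [ 1.3 -0.1 -1. ] op 0.133
at [503.5 -56.1 130.7] clock 8.1
-0.48 3.74 0.09 -0.000 0.001 0.000 ; -0.48 3.74 0.09 -0.000 0.001 0.000 ; -0.48 3.74 0.09 -0.000 0.001 0.000 ; -0.48 3.74 0.09 -0.000 0.001 0.000 ; -0.48 3.74 0.09 -0.000 0.001 0.000 ; -0.48 3.74 0.09 -0.000 0.001 0.000
0.00 0.00 0.00 -0.000 0.000 -0.082
```

```bash
python3 -m creep '-0.48 3.74 0.1 0 0 0;-0.48 3.74 0.1 0 0 0;-0.48 3.74 0.1 0 0 0;-0.48 3.74 0.1 0 0 0;-0.48 3.74 0.1 0 0 0;-0.48 3.74 0.1 0 0 -0.082;0 0 0 0 0 0;0 0 0 0 0 0'
python3 -c "
from h import *
st()
snap('scene','c6'); plates('c6')
plan([(569.4,160.2,30,-5)],step=40)"
```

```text
clock: 8.9
tool_pos: [565.5, 161.4, 118.2]
ee_rot: [[-0.996, 0.086, -0.004], [0.086, 0.996, -0.001], [0.004, -0.001, -1.0]]
contact_force: [-0.3, 0.0, -0.7]
opening: 0.135
t 8.9 pos [565.5 161.4 118.2] yaw -4.91 zax [-0.004 -0.001 -1.   ] F [-0.3  0.  -0.7] op 0.135Traceback (most recent call last):
  File "<string>", line 4, in <module>
    snap('scene','c6'); plates('c6')
                        ~~~~~~^^^^^^
  File "h.py", line 53, in plates
    a,c,e=rectfit(Q[:,:2],130,48,init)
          ~~~~~~~^^^^^^^^^^^^^^^^^^^^^
  File "h.py", line 29, in rectfit
    q=xy@R.T; lo=np.percentile(q,1.5,0); hi=np.percentile(q,98.5,0); e=hi-lo; s=abs(e[0]*e[1])
                 ~~~~~~~~~~~~~^^^^^^^^^
    return _quantile_unchecked(
        a, q, axis, out, overwrite_input, method, keepdims, weights)
    return _ureduce(a,
                    func=_quantile_ureduce_func,
    ...<5 lines>...
                    overwrite_input=overwrite_input,
                    method=method)
    r = func(a, **kwargs)
    result = _quantile(arr,
                       quantiles=q,
    ...<2 lines>...
                       out=out,
                       weights=wgt)
    slices_having_nans = np.isnan(arr[-1, ...])
                                  ~~~^^^^^^^^^
IndexError: index -1 is out of bounds for axis 0 with size 0
```

```bash
sed -i 's/        a,c,e=rectfit(Q\[:,:2\],130,48,init)/        if len(Q)<20: continue\n        a,c,e=rectfit(Q[:,:2],130,48,init)/' h.py
python3 -m creep '-0.2 0 3.4 0 0 0;0 0 3.4 0 0 0;0 0 1.8 0 0 0;0 0 0 0 0 0;0 0 0 0 0 0'
python3 -c "
from h import *
st();plates('c6')"
```

```text
clock: 9.45
tool_pos: [568.8, 159.9, 34.3]
ee_rot: [[-0.996, 0.088, -0.001], [0.088, 0.996, -0.0], [0.001, -0.0, -1.0]]
contact_force: [0.1, 0.7, -0.7]
opening: 0.137
t 9.45 pos [568.8 159.9  34.3] yaw -5.06 zax [-0.001 -0.    -1.   ] F [ 0.1  0.7 -0.7] op 0.137
orange yaw -7.0 c [614.  352.7] ext [127.7  48.8] n 342 fin [594.3 355.   55. ] finpred [594.1 355.1]
red yaw -1.0 c [427.5 170.4] ext [126.6  48.2] n 341 fin [408.7 170.9  59.8] finpred [407.5 170.7]
green yaw -14.5 c [597.7 257.5] ext [128.5  45.7] n 281 fin [578.4 256.5  65. ] finpred [578.3 262.5]
blue yaw 14.5 c [497.8 375.6] ext [30.  55.1] n 58 fin None finpred [478.4 370.6]
white yaw -16.5 c [416.6 254.2] ext [88.4 15.7] n 26 fin [425.3 271.5  75.2] finpred [397.4 259.9]
```

```bash
python3 -m creep '0 0 1.0 0 0 0;0 0 0.45 0 0 0;0 0 0 0 0 0;0 0 0 0 0 0' | egrep 'tool_pos|force'
python3 -m creep '0 0 0 0 0 0;0 0 0 0 0 0;0 0 0 0 0 0;0 0 -3 0 0 0;0 0 -4 0 0 0;0 0 -4 0 0 0;0 0 -1 0 0 0;0 0 0 0 0 0' 0.4
python3 -c "
from h import *
st()
snap('wrist','w7');plates('w7')
plan([(591,354,125,-5),(591,354,125,-7.5),(591,354,26,-7.5)],step=40)"
```

```text
tool_pos: [569.2, 160.9, 20.1]
contact_force: [-1.2, -0.1, -1.4]
clock: 10.65
tool_pos: [570.5, 161.1, 142.3]
ee_rot: [[-0.996, 0.087, 0.005], [0.087, 0.996, 0.0], [-0.005, 0.001, -1.0]]
contact_force: [1.2, 0.7, 0.1]
opening: 0.597
t 10.65 pos [570.5 161.1 142.3] yaw -4.97 zax [ 0.005  0.    -1.   ] F [1.2 0.7 0.1] op 0.597
yellow yaw -5.5 c [588.4 158.7] ext [125.8  46.6] n 4748 fin [566.2 160.8  52.9] finpred [568.5 160.6]
orange yaw -7.0 c [610.5 351.7] ext [126.6  48.3] n 4596 fin [590.  353.   54.6] finpred [590.6 354.1]
red yaw -2.0 c [452.9 169.5] ext [73.8 46.4] n 4989 fin [423.2 170.9  37.7] finpred [432.9 170.2]
green yaw -10.0 c [591.4 254.3] ext [121.7  47.3] n 4339 fin [573.1 256.3  65.8] finpred [571.7 257.8]
blue yaw 5.0 c [470.2 364.4] ext [74.6 36.4] n 3798 fin [438.9 366.6  42.3] finpred [450.2 362.6]
white yaw -12.0 c [466.7 263.6] ext [74.3 47.2] n 5494 fin [439.  270.7  65.7] finpred [447.1 267.8]
at [569.1 160.9 140. ] clock 10.7
-0.10 3.89 0.30 0.000 0.000 0.000 ; -0.10 3.89 0.30 0.000 0.000 0.000 ; -0.10 3.89 0.30 0.000 0.000 0.000 ; -0.10 3.89 0.30 0.000 0.000 0.000 ; -0.10 3.89 0.30 0.000 0.000 0.000
0.00 0.00 0.00 0.000 0.000 0.044
3 x [ -0.00 0.00 3.30 -0.000 0.000 0.000 ]
```

View pics/w7.png

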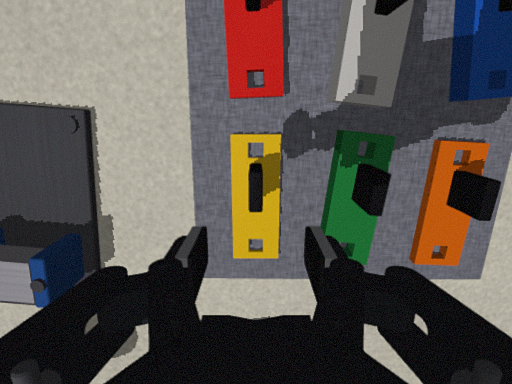

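```bash
python3 -m creep '-0.1 3.9 0 0 0 0;-0.1 3.9 0 0 0 0;-0.1 3.9 0 0 0 0;-0.1 3.9 0 0 0 0;-0.1 3.83 0 0 0 0.042;0 0 0 0 0 0;0 0 3 0 0 0;0 0 0 0 0 0' 
python3 -c "
from h import *
st()
plan([(590.6,354.1,25,-7.4)],step=40)"
```

```text
clock: 11.5
tool_pos: [586.8, 352.2, 102.9]
ee_rot: [[-0.992, 0.128, -0.011], [0.128, 0.992, -0.005], [0.01, -0.006, -1.0]]
contact_force: [-0.7, -0.4, -1.5]
opening: 0.6
t 11.5 pos [586.8 352.2 102.9] yaw -7.37 zax [-0.011 -0.005 -1.   ] F [-0.7 -0.4 -1.5] op 0.6
at [586.8 352.2 102.9] clock 11.5
-0.22 0.14 3.89 -0.003 -0.005 0.000 ; -0.20 0.13 3.89 -0.003 -0.005 0.000
```

```bash
python3 -m creep '0 0 3.5 0 0 0;0 0 3.2 0 0 0;0 0 1.8 0 0 0;0 0 0 0 0 0;0 0 0 0 0 0' |egrep tool_pos
python3 -m creep '0 0 0 0 0 0;0 0 0 0 0 0;0 0 0 0 0 0;0 0 0 0 0 0' 1 40
python3 -m creep '0 0 -3 0 0 0;0 0 -3.5 0 0 0;0 0 -3.5 0 0 0;0 0 -1 0 0 0;0 0 0 0 0 0;0 0 0 0 0 0'
python3 -c "
from h import *
st()
snap('wrist','w8')
plan([(591,354,135,-9.7),(512.3,-57.2,135,-9.7)],step=42)"
```

```text
tool_pos: [591.2, 353.8, 25.4]
clock: 12.4
tool_pos: [591.9, 354.5, 26.6]
ee_rot: [[-0.992, 0.128, 0.003], [0.128, 0.992, 0.001], [-0.002, 0.001, -1.0]]
contact_force: [0.4, -0.5, 4.8]
opening: 0.135
clock: 13.0
tool_pos: [589.6, 353.5, 132.4]
ee_rot: [[-0.992, 0.128, -0.003], [0.128, 0.992, -0.001], [0.003, -0.002, -1.0]]
contact_force: [0.2, -0.1, -2.5]
opening: 0.136
t 13.0 pos [589.6 353.5 132.4] yaw -7.38 zax [-0.003 -0.001 -1.   ] F [ 0.2 -0.1 -2.5] op 0.136
at [589.2 353.3 131.7] clock 13.05
-0.17 0.09 -0.34 -0.002 -0.004 0.040
10 x [ 0.08 -4.19 0.00 0.000 0.000 0.000 ]
```

View pics/w8.png

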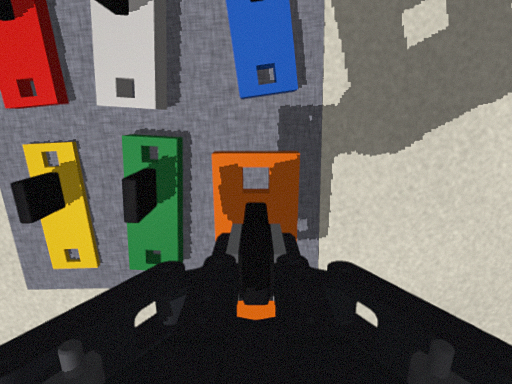

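```bash
python3 -m creep '0 0 -0.3 0 0 0.040;0.08 -4.2 0 0 0 0;0.08 -4.2 0 0 0 0;0.08 -4.2 0 0 0 0;0.08 -4.2 0 0 0 0;0.08 -4.2 0 0 0 0;0.08 -4.2 0 0 0 0;0.08 -4.2 0 0 0 0' >/dev/null
python3 -m creep '0.08 -4.2 0 0 0 0;0.08 -4.2 0 0 0 0;0.08 -4.1 0 0 0 0;0 0 1.5 0 0 0;0 0 3 0 0 0;0 0 3 0 0 0;0 0 0 0 0 0;0 0 0 0 0 0'
python3 -c "
from h import *
st()
plan([(512.3,-57.2,38,-9.7)],step=42)"
```

```text
clock: 14.65
tool_pos: [511.4, -57.3, 61.6]
ee_rot: [[-0.986, 0.168, -0.003], [0.168, 0.986, 0.001], [0.003, 0.001, -1.0]]
contact_force: [0.6, 0.4, -1.0]
opening: 0.136
t 14.65 pos [511.4 -57.3  61.6] yaw -9.67 zax [-0.003  0.001 -1.   ] F [ 0.6  0.4 -1. ] op 0.136
at [511.4 -57.3  61.6] clock 14.65
-0.09 0.02 2.36 0.001 -0.003 0.001
```

```bash
python3 -m creep '0 0 1.4 0 0 0;0 0 0.8 0 0 0;0 0 0 0 0 0;0 0 0 0 0 0'|egrep 'pos|force'
for i in 1 ; do python3 -m creep '0 0 0.15 0 0 0;0 0 0 0 0 0;0 0 0 0 0 0' | egrep 'tool_pos|force'; done
for i in 1 ; do python3 -m creep '0 0 0.1 0 0 0;0 0 0 0 0 0;0 0 0 0 0 0' | egrep 'tool_pos|force'; done
```

```text
tool_pos: [512.7, -57.7, 40.9]
contact_force: [-0.2, -0.7, -1.6]
tool_pos: [512.7, -57.8, 39.6]
contact_force: [0.3, 1.1, -1.5]
tool_pos: [512.5, -57.7, 38.3]
contact_force: [1.3, -0.2, -1.7]
```

```bash
python3 -m creep '0 0 0.25 0 0 0;0 0 0 0 0 0;0 0 0 0 0 0' | egrep 'tool_pos|force'
python3 -m creep '0 0 0.08 0 0 0;0 0 0 0 0 0;0 0 0 0 0 0' | egrep 'tool_pos|force'
```

```text
tool_pos: [512.6, -57.7, 35.8]
contact_force: [0.4, 0.1, -1.7]
tool_pos: [512.7, -57.8, 35.6]
contact_force: [-3.4, 0.3, 5.5]
```

```bash
python3 -m creep '-1.2 0 0 0 0 0;-1.2 0 0 0 0 0;-1.2 0 0 0 0 0;-1.2 0 0 0 0 0;-1.2 0 0 0 0 0;-0.3 0 0 0 0 0;0 0 0 0 0 0;0 0 0 0 0 0'
cat >> h.py <<'E'
def rear(col,fn):
    snap('wrist',fn); p,d,P=load(fn); S=slotf(P[...,:2]); z0=12+TH[col]
    m=cmask(p,col)&(abs(P[...,2]-z0)<9)&(S[...,0]>-170)&(abs(S[...,1])<35)
    if col=='white': m&=P[...,2]>z0-6
    q=S[m]; z=P[m][:,2]
    print('rear x',np.percentile(q[:,0],.3).round(1),'centre x',(np.percentile(q[:,0],.3)+65).round(1),'y',np.percentile(q[:,1],[.5,99.5]).round(1),'z',np.median(z).round(1))
E
python3 -c "
from h import *
st(); rear('orange','w9')"
```

```text
clock: 17.05
tool_pos: [575.4, -68.6, 35.6]
ee_rot: [[-0.986, 0.168, 0.002], [0.168, 0.986, -0.001], [-0.002, -0.0, -1.0]]
contact_force: [2.7, 0.2, 2.3]
opening: 0.131
t 17.05 pos [575.4 -68.6  35.6] yaw -9.68 zax [ 0.002 -0.001 -1.   ] F [2.7 0.2 2.3] op 0.131
rear x -96.1 centre x -31.1 y [-24.9  22.7] z 22.6
```

```bash
python3 -m creep '2 0 0 0 0 0;2 0 0 0 0 0;2.5 0 0 0 0 0;1 0 0 0 0 0;0 0 -3 0 0 0;0 0 -3.5 0 0 0;0 0 -3.5 0 0 0;0 0 -0.5 0 0 0' >/dev/null
python3 -m creep '-0.19 4.19 0 0 0 0;-0.19 4.19 0 0 0 0;-0.19 4.19 0 0 0 0;-0.19 4.19 0 0 0 0;-0.19 4.19 0 0 0 0;-0.19 4.19 0 0 0 0;-0.19 4.19 0 0 0 0;-0.19 4.19 0 0 0 0' >/dev/null
python3 -m creep '-0.19 4.19 0 0 0 0;-0.19 4.19 0 0 0 -0.040;0 0 3 0 0 0;0 0 3 0 0 0;0 0 0 0 0 0;0 0 0 0 0 0'
python3 -c "
from h import *
st(); snap('side','s10');plates('s10');snap('wrist','w10');plates('w10',only=['yellow','green'])
plan([(591,354,26,-7.4)])"
```

```text
clock: 19.3
tool_pos: [588.4, 353.5, 77.9]
ee_rot: [[-0.992, 0.129, -0.004], [0.129, 0.992, -0.002], [0.004, -0.002, -1.0]]
contact_force: [0.2, 0.5, -0.6]
opening: 0.133
t 19.3 pos [588.4 353.5  77.9] yaw -7.39 zax [-0.004 -0.002 -1.   ] F [ 0.2  0.5 -0.6] op 0.133
yellow yaw -4.0 c [587.7 157.5] ext [126.6  47.5] n 328 fin [566.7 157.7  48.4] finpred [567.7 158.8]
red yaw -1.5 c [424.9 169.3] ext [126.2  49.1] n 443 fin [404.3 169.2  59.2] finpred [404.9 169.8]
green yaw -8.0 c [592.7 251.4] ext [127.8  50.8] n 305 fin [572.2 256.4  63.6] finpred [572.9 254.1]
blue yaw 3.0 c [442.1 370.8] ext [127.7  50.2] n 308 fin [421.9 369.8  68.1] finpred [422.2 369.8]
white yaw -11.0 c [440.2 267.6] ext [127.5  50.5] n 363 fin [419.4 270.   73.2] finpred [420.5 271.4]
yellow yaw -7.5 c [589.1 162.6] ext [126.6  47.7] n 5982 fin [573.8 166.2  25.1] finpred [569.2 165.3]
green yaw -11.5 c [586.5 256.9] ext [111.8  47.2] n 6337 fin [573.3 261.3  65.5] finpred [566.9 260.9]
at [590.6 354.2  81.3] clock 19.4
-0.02 -0.01 2.77 0.000 0.001 -0.000 ; -0.02 -0.01 2.77 0.000 0.001 -0.000
```

```bash
python3 -m creep '0 0 2.8 0 0 0;0 0 1.8 0 0 0;0 0 0.8 0 0 0;0 0 0 0 0 0;0 0 0 0 0 0' | egrep 'tool_pos|force'
python3 -m creep '0 0 0 0 0 0;0 0 0 0 0 0;0 0 0 0 0 0;0 0 -3 0 0 0;0 0 -4 0 0 0;0 0 -4 0 0 0;0 0 -1 0 0 0' 0.4 |egrep 'tool_pos|opening'
python3 -m creep '2.66 -3.44 0 0 0 0;2.66 -3.44 0 0 0 0;2.66 -3.44 0 0 0 0;2.66 -3.44 0 0 0 0;2.66 -3.44 0 0 0 0;2.66 -3.44 0 0 0 -0.112;0 0 0 0 0 0;0 0 0 0 0 0'
python3 -c "
from h import *
st(); snap('scene','c11');snap('wrist','w11');plates('c11');plates('w11',only=['red','white'])
plan([(406.3,170,31,-1)])"
```

```text
tool_pos: [590.3, 354.3, 26.6]
contact_force: [-0.4, 0.3, -1.8]
tool_pos: [592.9, 355.4, 152.7]
opening: 0.6
clock: 21.4
tool_pos: [404.6, 169.6, 145.9]
ee_rot: [[-1.0, 0.018, 0.001], [0.018, 1.0, 0.0], [-0.001, 0.0, -1.0]]
contact_force: [0.2, 0.2, -0.1]
opening: 0.602
t 21.4 pos [404.6 169.6 145.9] yaw -1.05 zax [ 0.001  0.    -1.   ] F [ 0.2  0.2 -0.1] op 0.602
yellow yaw -2.5 c [590.8 158. ] ext [127.7  47.3] n 378 fin [571.2 159.1  49.9] finpred [570.9 158.8]
orange yaw -6.5 c [611.6 350.5] ext [128.8  48.8] n 334 fin [593.3 352.2  55.8] finpred [591.8 352.7]
red yaw -1.0 c [427.6 170.3] ext [126.4  48.3] n 341 fin [408.3 171.1  59.7] finpred [407.6 170.6]
green yaw -10.5 c [596.4 253.8] ext [128.4  49.2] n 361 fin [578.2 256.6  65.5] finpred [576.7 257.5]
blue yaw 0.5 c [444.9 373.1] ext [129.3  49.7] n 313 fin [426.4 371.1  69.4] finpred [424.9 372.9]
white yaw -9.0 c [452.9 268.1] ext [105.3  47.3] n 271 fin [424.4 272.3  75.1] finpred [433.2 271.2]
red yaw -2.0 c [425.1 171.1] ext [126.1  46.4] n 4957 fin [403.2 172.2  63. ] finpred [405.1 171.8]
white yaw -11.5 c [430.4 270.9] ext [107.1  47.8] n 3587 fin [418.7 271.4  75.4] finpred [410.8 274.9]
at [406.  170.3 146.5] clock 21.5
-0.00 -0.01 2.89 0.000 0.000 0.000 ; -0.01 -0.01 2.89 0.000 0.000 0.000 ; -0.01 -0.01 2.89 0.000 0.000 0.000 ; -0.01 -0.01 2.89 0.000 0.000 0.000
```

View pics/w11.png

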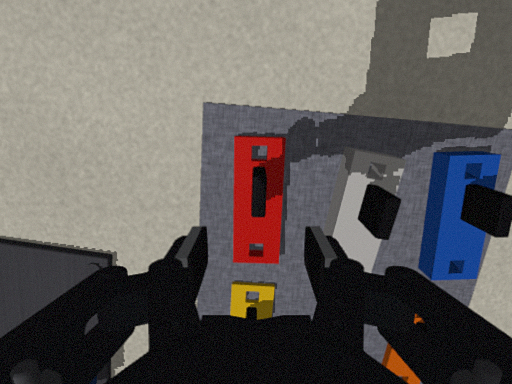

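```bash
python3 -m creep '0 0.07 3.5 0 0 0;0 0 3.5 0 0 0;0 0 3 0 0 0;0 0 1.6 0 0 0;0 0 0 0 0 0;0 0 0 0 0 0' |egrep tool_pos
python3 -m creep '0 0 0 0 0 0;0 0 0 0 0 0;0 0 0 0 0 0;0 0 0 0 0 0' 1 40
python3 -m creep '0 0 -3 0 0 0;0 0 -3.5 0 0 0;0 0 -3.5 0 0 0;0 0 -1 0 0 0;0 0 0 0 0 0.076;0 0 0 0 0 0.076;0 0 0 0 0 0' |egrep 'tool_pos|opening'
python3 -c "
from h import *
st()
plan([(512.3,-57.2,135,-9.7)],step=42)"
```

```text
tool_pos: [406.0, 171.2, 30.3]
clock: 22.5
tool_pos: [406.1, 170.9, 31.1]
ee_rot: [[-1.0, 0.017, 0.002], [0.017, 1.0, 0.0], [-0.002, 0.0, -1.0]]
contact_force: [-0.4, 2.2, 4.2]
opening: 0.134
tool_pos: [404.1, 170.5, 138.7]
opening: 0.136
t 23.2 pos [404.1 170.5 138.7] yaw -9.66 zax [-0.002 -0.    -1.   ] F [ 0.  -0.3 -1.8] op 0.136
at [404.1 170.5 138.7] clock 23.2
-2.07 -2.95 0.05 -0.000 -0.000 0.000 ; -2.07 -2.95 0.05 -0.000 -0.000 0.000 ; -2.07 -2.95 0.05 -0.000 -0.000 0.000 ; -2.07 -2.95 0.05 -0.000 -0.000 0.000 ; -2.07 -2.95 0.05 -0.000 -0.000 0.000 ; -2.07 -2.95 0.05 -0.000 -0.000 0.000 ; -2.07 -2.95 0.05 -0.000 -0.000 0.000
```

```bash
python3 -m creep '-2.07 -2.95 0 0 0 0;-2.07 -2.95 0 0 0 0;-2.07 -2.95 0 0 0 0;-2.07 -2.95 0 0 0 0;-2.07 -2.95 0 0 0 0;-2.07 -2.95 0 0 0 0;-2.07 -2.95 0 0 0 0;0 0 3 0 0 0' >/dev/null
python3 -m creep '0 0 3 0 0 0;0 0 2.2 0 0 0;0 0 1.2 0 0 0;0 0 0 0 0 0;0 0 0 0 0 0;0 0 0 0 0 0'
python3 -c "
from h import *
st()
plan([(512.3,-57.2,40.1,-9.7)],step=42)"
```

```text
clock: 24.6
tool_pos: [514.3, -57.5, 47.4]
ee_rot: [[-0.986, 0.167, 0.003], [0.167, 0.986, -0.001], [-0.003, -0.0, -1.0]]
contact_force: [-0.2, -0.2, -2.0]
opening: 0.131
t 24.6 pos [514.3 -57.5  47.4] yaw -9.64 zax [ 0.003 -0.001 -1.   ] F [-0.2 -0.2 -2. ] op 0.131
at [514.3 -57.5  47.4] clock 24.6
0.21 -0.00 0.72 -0.000 0.003 0.001
```

```bash
python3 -m creep '0.1 0 0.6 0 0 0;0 0 0 0 0 0;0 0 0 0 0 0' | egrep 'tool_pos|force'
python3 -m creep '0 0 0.12 0 0 0;0 0 0 0 0 0;0 0 0 0 0 0' | egrep 'tool_pos|force'
```

```text
tool_pos: [512.3, -57.1, 40.2]
contact_force: [0.3, 0.4, -2.2]
tool_pos: [512.6, -57.1, 40.1]
contact_force: [-5.4, 1.1, 7.6]
```

```bash
python3 -m creep '-1.2 0 0 0 0 0;-1.2 0 0 0 0 0;-1.2 0 0 0 0 0;-1.2 0 0 0 0 0;-1.2 0 0 0 0 0;-0.3 0 0 0 0 0;0 0 0 0 0 0;0 0 0 0 0 0'
python3 -c "
from h import *
st(); rear('red','w12')"
```

```text
clock: 26.0
tool_pos: [575.6, -68.1, 40.1]
ee_rot: [[-0.986, 0.168, 0.003], [0.168, 0.986, -0.001], [-0.003, -0.0, -1.0]]
contact_force: [1.5, -1.0, 4.6]
opening: 0.134
t 26.0 pos [575.6 -68.1  40.1] yaw -9.67 zax [ 0.003 -0.001 -1.   ] F [ 1.5 -1.   4.6] op 0.134
rear x -96.2 centre x -31.2 y [-24.3  23.2] z 27.7
```

```bash
python3 -m creep '2 0 0 0 0 0;2 0 0 0 0 0;2.5 0 0 0 0 0;1 0 0 0 0 0;0 0 -3 0 0 0;0 0 -3.5 0 0 0;0 0 -3.5 0 0 0;0 0 0 0 0 0' >/dev/null
python3 -m creep '2.2 3.45 0 0 0 0;2.2 3.45 0 0 0 0;2.2 3.45 0 0 0 0;2.2 3.45 0 0 0 0;2.2 3.45 0 0 0 0;2.2 3.45 0 0 0 -0.076;0 0 0 0 0 -0.076;0 0 3 0 0 0' >/dev/null
python3 -m creep '0 0 3 0 0 0;0 0 2 0 0 0;0 0 0 0 0 0;0 0 0 0 0 0'
python3 -c "
from h import *
st(); snap('scene','c13');plates('c13')
plan([(406,171,31.1,-1)])"
```

```text
clock: 28.05
tool_pos: [403.9, 171.0, 57.9]
ee_rot: [[-1.0, 0.017, -0.003], [0.017, 1.0, -0.0], [0.003, -0.0, -1.0]]
contact_force: [-0.1, -0.2, -1.1]
opening: 0.135
t 28.05 pos [403.9 171.   57.9] yaw -0.96 zax [-0.003 -0.    -1.   ] F [-0.1 -0.2 -1.1] op 0.135
yellow yaw -4.5 c [590.5 158.7] ext [128.3  47.4] n 365 fin [571.3 159.2  50.4] finpred [570.6 160.3]
orange yaw -6.5 c [612.1 350.4] ext [128.8  48.8] n 335 fin [592.7 352.4  55.1] finpred [592.3 352.6]
green yaw -9.0 c [597.1 253.9] ext [128.5  48.4] n 364 fin [578.2 257.   64.8] finpred [577.3 257. ]
blue yaw 1.0 c [446.3 372.5] ext [127.   50.1] n 312 fin [427.  371.6  69.1] finpred [426.3 372.1]
white yaw -10.5 c [459. 267.] ext [94.9 48.7] n 253 fin [426.2 271.8  75.8] finpred [439.3 270.6]
at [405.  171.2  58.9] clock 28.1
-0.10 -0.01 2.78 -0.000 -0.000 0.001
```

```bash
python3 -m creep '-0.05 0 1.9 0 0 0;0 0 0.85 0 0 0;0 0 0 0 0 0;0 0 0 0 0 0' | egrep 'tool_pos|force'
python3 -m creep '0 0 0 0 0 0;0 0 0 0 0 0;0 0 0 0 0 0;0 0 -3 0 0 0;0 0 -4 0 0 0;0 0 -4 0 0 0;0 0 -1 0 0 0' 0.4 |egrep 'tool_pos|opening'
python3 -m creep '-3.33 1.79 0 0 0 0;-3.33 1.79 0 0 0 0;-3.33 1.79 0 0 0 0;-3.33 1.79 0 0 0 0;-3.33 1.79 0 0 0 0.083;0 0 0 0 0 0.083;0 0 0 0 0 0;0 0 0 0 0 0'
python3 -c "
from h import *
st(); snap('scene','c14');snap('wrist','w14');plates('c14');plates('w14')
"
```

```text
tool_pos: [405.9, 171.2, 31.9]
contact_force: [-0.1, -0.4, -1.8]
tool_pos: [408.5, 171.7, 156.4]
opening: 0.597
clock: 30.0
tool_pos: [572.8, 257.7, 150.5]
ee_rot: [[-0.984, 0.18, -0.001], [0.18, 0.984, -0.0], [0.001, -0.001, -1.0]]
contact_force: [0.4, -0.1, -0.3]
opening: 0.599
t 30.0 pos [572.8 257.7 150.5] yaw -10.37 zax [-0.001 -0.    -1.   ] F [ 0.4 -0.1 -0.3] op 0.599
yellow yaw -4.5 c [590.6 158.5] ext [128.3  47.5] n 377 fin [570.8 159.2  49.6] finpred [570.6 160.1]
orange yaw -6.5 c [612.4 350.5] ext [127.4  48.7] n 334 fin [593.4 352.7  54.8] finpred [592.5 352.8]
red yaw 0.5 c [427.8 169.5] ext [126.4  48.6] n 335 fin [408.7 169.6  60.1] finpred [407.8 169.3]
green yaw -9.5 c [596.9 253.7] ext [127.6  48.7] n 370 fin [578.5 256.4  65.3] finpred [577.2 257. ]
blue yaw -23.5 c [412.7 359.1] ext [78.2 38.7] n 109 fin [425.9 372.6  69.4] finpred [394.4 367.1]
white yaw -9.0 c [441.9 269.6] ext [128.2  48.1] n 307 fin [425.1 271.5  75.2] finpred [422.1 272.8]
yellow yaw -5.5 c [580.8 160. ] ext [111.9  46.8] n 3119 fin [567.5 162.7  50.9] finpred [560.9 161.9]
orange yaw -7.0 c [608.6 350.6] ext [125.5  47.1] n 3942 fin [587.9 351.9  55.9] finpred [588.8 353. ]
red yaw -1.0 c [444.2 170.7] ext [90.9 47.6] n 5026 fin [417.1 172.4  60.1] finpred [424.2 171.1]
green yaw -11.0 c [594.1 254.6] ext [126.1  46.6] n 4958 fin [572.6 258.7  67.9] finpred [574.5 258.4]
blue yaw -0.5 c [470.7 372.5] ext [73.5 47.6] n 5000 fin [441.  370.7  45.5] finpred [450.7 372.7]
white yaw -12.5 c [461.6 265.3] ext [85.2 46.5] n 5690 fin [437.1 270.6  75.3] finpred [442.1 269.7]
```

View pics/w14.png

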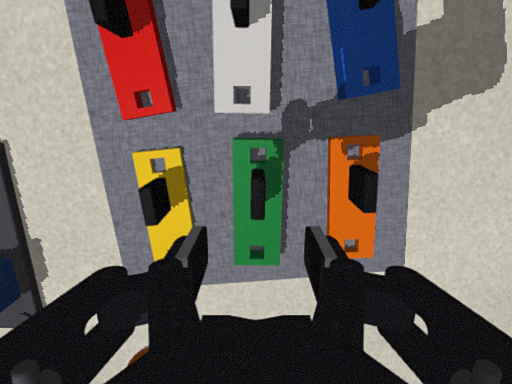

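```bash
python3 -m creep '0 0.05 3.5 0 0 0;0 0 3.5 0 0 0;0 0 3 0 0 0;0 0 1.6 0 0 0;0 0 0 0 0 0;0 0 0 0 0 0' |egrep tool_pos
python3 -m creep '0 0 0 0 0 0;0 0 0 0 0 0;0 0 0 0 0 0;0 0 0 0 0 0' 1 40
python3 -m creep '0 0 -3 0 0 0;0 0 -3.5 0 0 0;0 0 -3.5 0 0 0;0 0 -1 0 0 -0.012;0 0 0 0 0 0;0 0 0 0 0 0' |egrep 'tool_pos|opening'
python3 -c "
from h import *
st()
snap('wrist','w15')
plan([(512.3,-57.2,145,-9.7)],step=42)"
```

```text
tool_pos: [574.4, 258.5, 36.5]
clock: 31.1
tool_pos: [574.6, 258.7, 36.8]
ee_rot: [[-0.983, 0.182, 0.002], [0.182, 0.983, 0.0], [-0.002, 0.001, -1.0]]
contact_force: [-0.4, 0.2, 5.6]
opening: 0.132
tool_pos: [572.3, 258.0, 143.0]
opening: 0.134
t 31.7 pos [572.3 258.  143. ] yaw -9.78 zax [-0.003 -0.001 -1.   ] F [ 0.2  0.4 -2.3] op 0.134
at [572.  257.9 142.4] clock 31.75
0.07 -4.01 -0.02 -0.000 -0.001 -0.000 ; 0.07 -4.01 -0.03 -0.000 -0.001 -0.000 ; 0.07 -4.01 -0.03 -0.000 -0.001 -0.000 ; 0.07 -4.01 -0.03 -0.000 -0.001 -0.000 ; 0.07 -4.01 -0.03 -0.000 -0.001 -0.000 ; 0.07 -4.01 -0.03 -0.000 -0.001 -0.000 ; 0.07 -4.01 -0.03 -0.000 -0.001 -0.000 ; 0.07 -4.01 -0.03 -0.000 -0.001 -0.000
```

```bash
python3 -m creep '0.07 -4.01 0 0 0 0;0.07 -4.01 0 0 0 0;0.07 -4.01 0 0 0 0;0.07 -4.01 0 0 0 0;0.07 -4.01 0 0 0 0;0.07 -4.01 0 0 0 0;0.07 -4.01 0 0 0 0;0.07 -4.01 0 0 0 0' >/dev/null
python3 -m creep '0 0 1.5 0 0 0;0 0 3 0 0 0;0 0 3 0 0 0;0 0 1.7 0 0 0;0 0 0 0 0 0;0 0 0 0 0 0'
python3 - <<'E'
from h import *
st()
plan([(512.3,-57.2,45.8,-9.7)],step=42)
p,d,P=load('side0'); S=slotf(P[...,:2]); z=np.load('pics/side0.npz')
# project slot-frame points at bar front face y=0 for various heights, sample colour
def proj(w):
    R=z['attitude']; q=(np.atleast_2d(w)-z['origin'])@R
    return cv2.projectPoints(q,np.zeros(3),np.zeros(3),z['mtx'],z['distortion'])[0][:,0]
for y in [-15,-5,5,15]:
    print('y',y)
    out=[]
    for h in range(58,8,-2):
        w=np.r_[toworld([-20,y]),12+h]; u,v=proj(w)[0]; u0,v0=int(round(u)),int(round(v))
        out.append((h,int(p[v0,u0].max()),round(float(S[v0,u0,0])),round(float(P[v0,u0,2]-12))))
    print(out)
E
```

```text
clock: 33.15
tool_pos: [512.7, -56.5, 52.3]
ee_rot: [[-0.985, 0.17, -0.002], [0.17, 0.985, 0.001], [0.003, 0.0, -1.0]]
contact_force: [0.3, -0.3, -1.8]
opening: 0.13
t 33.15 pos [512.7 -56.5  52.3] yaw -9.79 zax [-0.002  0.001 -1.   ] F [ 0.3 -0.3 -1.8] op 0.13
at [512.7 -56.5  52.3] clock 33.15
0.03 -0.07 0.65 0.000 -0.003 -0.002
y -15
[(58, 104, -16, 54), (56, 88, -19, 55), (54, 88, -19, 55), (52, 74, -20, 53), (50, 64, -20, 49), (48, 64, -20, 49), (46, 61, -19, 45), (44, 61, -19, 45), (42, 63, -20, 43), (40, 63, -19, 38), (38, 63, -19, 38), (36, 64, -19, 35), (34, 64, -19, 35), (32, 63, -19, 31), (30, 63, -19, 31), (28, 56, -2, 4), (26, 49, -2, 0), (24, 49, -2, 0), (22, 40, -6, 3), (20, 39, -8, 3), (18, 42, -10, 2), (16, 42, -10, 2), (14, 38, -14, 3), (12, 38, -14, 3), (10, 40, -15, 2)]
y -5
[(58, 108, -15, 54), (56, 83, -19, 53), (54, 83, -19, 53), (52, 66, -21, 52), (50, 62, -20, 47), (48, 62, -20, 47), (46, 65, -20, 43), (44, 65, -20, 43), (42, 61, -20, 41), (40, 61, -20, 41), (38, 62, -21, 39), (36, 59, -19, 33), (34, 59, -19, 33), (32, 59, -19, 29), (30, 59, -19, 29), (28, 49
[... 406 characters left out ...]
4, -21, 36), (32, 59, -20, 32), (30, 59, -20, 32), (28, 55, -20, 28), (26, 55, -20, 28), (24, 44, -1, -3), (22, 42, -7, 3), (20, 42, -7, 3), (18, 44, -8, 0), (16, 44, -8, 0), (14, 42, -11, 0), (12, 42, -11, 0), (10, 40, -14, 2)]
y 15
[(58, 103, -16, 54), (56, 89, -21, 57), (54, 89, -21, 57), (52, 73, -22, 55), (50, 62, -20, 49), (48, 62, -20, 49), (46, 66, -20, 45), (44, 66, -20, 45), (42, 60, -21, 44), (40, 63, -20, 39), (38, 63, -20, 39), (36, 63, -20, 36), (34, 63, -20, 36), (32, 60, -20, 32), (30, 60, -20, 32), (28, 62, -19, 28), (26, 50, -5, 3), (24, 50, -5, 3), (22, 43, -4, -1), (20, 43, -4, -1), (18, 41, -6, -2), (16, 41, -6, -2), (14, 43, -10, 1), (12, 43, -10, 1), (10, 42, -12, -1)]
```

```bash
python3 -m creep '0 -0.07 0.5 0 0 0;0 0 0 0 0 0;0 0 0 0 0 0' | egrep 'tool_pos|force'
python3 -m creep '0 0 0.12 0 0 0;0 0 0 0 0 0;0 0 0 0 0 0' | egrep 'tool_pos|force'
```

```text
tool_pos: [513.8, -57.6, 48.8]
contact_force: [0.3, -0.0, -2.1]
tool_pos: [513.5, -57.5, 47.2]
contact_force: [-0.3, 0.2, -2.4]
```

```bash
python3 -m creep '0.1 0 0.12 0 0 0;0 0 0 0 0 0;0 0 0 0 0 0' | egrep 'tool_pos|force'
python3 -m creep '0 0 0.05 0 0 0;0 0 0 0 0 0;0 0 0 0 0 0' | egrep 'tool_pos|force'
```

```text
tool_pos: [512.5, -57.4, 46.0]
contact_force: [-0.7, 0.6, -1.5]
tool_pos: [512.7, -57.4, 45.8]
contact_force: [-2.8, 2.0, 4.4]
```

```bash
python3 -m creep '-1.2 0 0 0 0 0;-1.2 0 0 0 0 0;-1.2 0 0 0 0 0;-1.2 0 0 0 0 0;-1.2 0 0 0 0 0;-0.3 0 0 0 0 0;0 0 0 0 0 0;0 0 0 0 0 0'
python3 -c "
from h import *
st(); rear('green','w16'); snap('side','s16'); p=cv2.imread('pics/s16.png'); cv2.imwrite('pics/s16z.png',cv2.resize(p[150:290,170:330],None,fx=4,fy=4,interpolation=cv2.INTER_CUBIC))"
```

```text
clock: 35.15
tool_pos: [575.0, -68.2, 45.7]
ee_rot: [[-0.985, 0.17, 0.002], [0.17, 0.985, -0.001], [-0.002, -0.0, -1.0]]
contact_force: [1.9, 0.1, 2.1]
opening: 0.13
t 35.15 pos [575.  -68.2  45.7] yaw -9.79 zax [ 0.002 -0.001 -1.   ] F [1.9 0.1 2.1] op 0.13
rear x -95.9 centre x -30.9 y [-24.6  23. ] z 32.6
```

View pics/s16z.png

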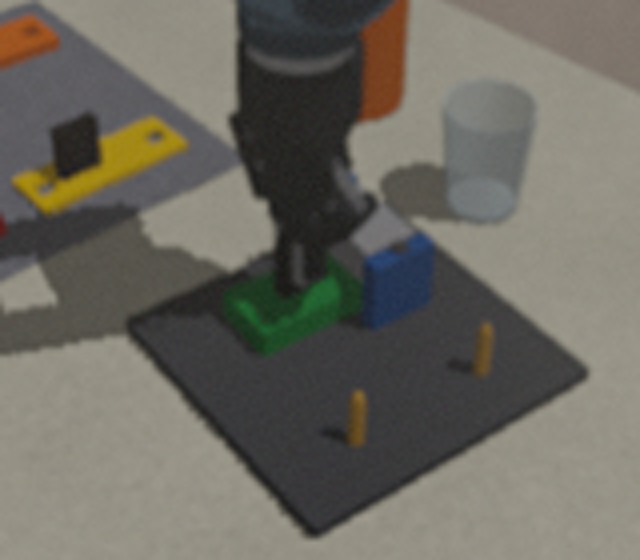

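```bash
python3 -m creep '0 0 -0.2 0 0 0;0 0 0 0 0 0;0 0 0 0 0 0' | egrep 'tool_pos|force'
python3 -m creep '0 0 -0.15 0 0 0;0 0 0 0 0 0;0 0 0 0 0 0' | egrep 'tool_pos|force'
python3 -m creep '0 0 -0.12 0 0 0;0 0 0 0 0 0;0 0 0 0 0 0' | egrep 'tool_pos|force'
```

```text
tool_pos: [573.6, -67.7, 46.7]
contact_force: [-0.5, 0.5, -2.0]
tool_pos: [574.5, -68.0, 48.8]
contact_force: [0.1, 0.7, -1.8]
tool_pos: [574.6, -68.1, 50.2]
contact_force: [0.6, -0.4, -1.6]
```

```bash
for i in 1 2 3; do python3 -m creep '0 0 -0.12 0 0 0;0 0 0 0 0 0;0 0 0 0 0 0' | egrep 'tool_pos|force'; done
```

```text
tool_pos: [574.6, -68.1, 51.4]
contact_force: [-0.1, 0.1, -1.7]
tool_pos: [574.6, -68.1, 52.6]
contact_force: [0.3, -0.4, -1.1]
tool_pos: [574.3, -68.0, 52.9]
contact_force: [4.6, -0.9, -10.6]
```

```bash
python3 -m creep '0 0 0.6 0 0 0;0 0 0 0 0 0;2 0 0 0 0 0;2 0 0 0 0 0;2.5 0 0 0 0 0;1 0 0 0 0 0;0 0 -3 0 0 0;0 0 -3.5 0 0 0' |egrep 'pos|force'
python3 -m creep '0 0 -3 0 0 0;-0.23 4.02 0 0 0 0;-0.23 4.02 0 0 0 0;-0.23 4.02 0 0 0 0;-0.23 4.02 0 0 0 0;-0.23 4.02 0 0 0 0;-0.23 4.02 0 0 0 0;-0.23 4.02 0 0 0 0' >/dev/null
python3 -m creep '-0.23 4.02 0 0 0 0;0 0 3 0 0 0;0 0 3 0 0 0;0 0 2 0 0 0;0 0 0 0 0 0;0 0 0 0 0 0'
python3 -c "
from h import *
st(); snap('scene','c17');plates('c17');snap('wrist','w17')
plan([(574.4,258.5,36.6,-10)])"
```

```text
tool_pos: [499.4, -54.9, 112.4]
contact_force: [1.8, -0.3, -1.6]
clock: 39.25
tool_pos: [574.0, 258.6, 63.2]
ee_rot: [[-0.985, 0.17, 0.001], [0.17, 0.985, 0.0], [-0.001, 0.0, -1.0]]
contact_force: [1.1, 0.1, -2.3]
opening: 0.134
t 39.25 pos [574.  258.6  63.2] yaw -9.79 zax [ 0.001  0.    -1.   ] F [ 1.1  0.1 -2.3] op 0.134
yellow yaw -4.5 c [590.5 158.6] ext [128.6  47.2] n 381 fin [571.6 159.1  49.5] finpred [570.5 160.2]
orange yaw -5.5 c [614.2 349.5] ext [124.   49.3] n 329 fin [593.5 352.2  54.8] finpred [594.3 351.4]
red yaw -0.5 c [427.6 170.1] ext [126.6  48.5] n 341 fin [408.5 169.2  60.1] finpred [407.6 170.3]
blue yaw 2.5 c [430.3 371. ] ext [95.6 47. ] n 163 fin [426.5 371.7  70.4] finpred [410.3 370.1]
white yaw -9.0 c [442.  269.4] ext [128.7  48.5] n 299 fin [425.1 271.8  75. ] finpred [422.3 272.5]
at [575.  258.8  64.8] clock 39.35
0.07 -0.04 2.82 0.001 0.003 0.004
```

View pics/w17.png

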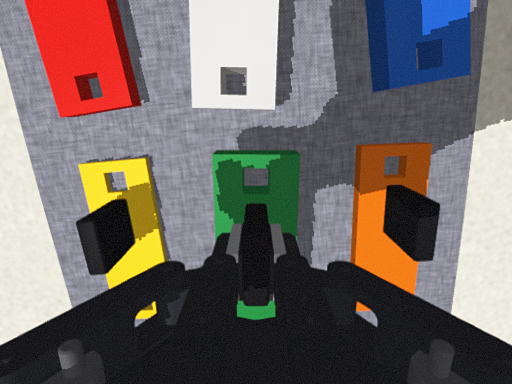

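```bash
python3 -m creep '0 0 2.0 0 0 0;0 0 0.75 0 0 0;0 0 0 0 0 0;0 0 0 0 0 0' | egrep 'tool_pos|force'
python3 -m creep '0 0 0 0 0 0;0 0 0 0 0 0;0 0 0 0 0 0;0 0 -3 0 0 0;0 0 -4 0 0 0;0 0 -4 0 0 0;0 0 -1 0 0 0' 0.4 |egrep 'tool_pos|opening'
python3 -m creep '3.34 1.7 0 0 0 0;3.34 1.7 0 0 0 0;3.34 1.7 0 0 0 0;3.34 1.7 0 0 0 0;3.34 1.7 0 0 0 -0.098;0 0 0 0 0 -0.098;0 0 0 0 0 0;0 0 0 0 0 0'
python3 -c "
from h import *
st(); snap('scene','c18');snap('wrist','w18');plates('c18');plates('w18',only=['blue','white'])
"
```

```text
tool_pos: [574.3, 258.6, 36.4]
contact_force: [-0.3, -1.1, 1.7]
tool_pos: [576.5, 259.3, 161.3]
opening: 0.598
clock: 41.25
tool_pos: [423.4, 370.4, 154.9]
ee_rot: [[-1.0, -0.023, -0.0], [-0.023, 1.0, -0.0], [0.0, -0.0, -1.0]]
contact_force: [-0.4, -0.2, 0.3]
opening: 0.601
t 41.25 pos [423.4 370.4 154.9] yaw 1.32 zax [-0. -0. -1.] F [-0.4 -0.2  0.3] op 0.601
yellow yaw -3.0 c [590.3 158.3] ext [128.8  47.4] n 367 fin [572.  159.1  49.5] finpred [570.4 159.3]
orange yaw -6.0 c [612.  349.9] ext [127.5  49.3] n 344 fin [593.4 352.8  54.7] finpred [592.1 352. ]
red yaw 0.5 c [427.8 169.7] ext [126.6  48.2] n 341 fin [408.3 169.1  60.2] finpred [407.8 169.5]
green yaw -10.0 c [596.3 253.8] ext [128.7  50.2] n 379 fin [577.9 256.7  65.5] finpred [576.7 257.3]
blue yaw 1.0 c [446.2 372.5] ext [126.7  50.2] n 317 fin [426.3 372.1  70.5] finpred [426.2 372.2]
white yaw -8.5 c [441.7 269.6] ext [127.8  47.8] n 303 fin [425.2 271.4  76.6] finpred [422.  272.5]
blue yaw 0.0 c [443.3 373.1] ext [126.3  46.6] n 5001 fin [421.5 373.1  73. ] finpred [423.3 373.1]
white yaw -11.5 c [440.1 270. ] ext [126.6  47. ] n 4537 fin [419.4 276.1  76.2] finpred [420.5 274. ]
```

View pics/w18.png

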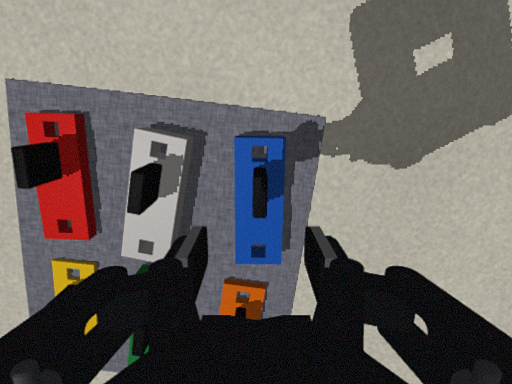

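```bash
python3 -m creep '0 0.23 3.5 0 0 0.014;0 0 3.5 0 0 0;0 0 3 0 0 0;0 0 1.4 0 0 0;0 0 0 0 0 0;0 0 0 0 0 0' |egrep tool_pos
python3 -m creep '0 0 0 0 0 0;0 0 0 0 0 0;0 0 0 0 0 0;0 0 0 0 0 0' 1 40
python3 -m creep '0 0 -3 0 0 0;0 0 -3.5 0 0 0;0 0 -3.5 0 0 0;0 0 -1 0 0 0.089;0 0 0 0 0 0.089;0 0 0 0 0 0;0 0 0 0 0 0' |egrep 'tool_pos|opening'
python3 -c "
from h import *
st()
snap('wrist','w19')
plan([(512.3,-57.2,150,-9.7)],step=42)"
```

```text
tool_pos: [424.3, 373.2, 42.2]
clock: 42.35
tool_pos: [424.1, 373.6, 42.6]
ee_rot: [[-1.0, -0.011, 0.002], [-0.011, 1.0, 0.001], [-0.002, 0.001, -1.0]]
contact_force: [-0.6, 0.5, 5.6]
opening: 0.134
tool_pos: [422.5, 372.5, 150.2]
opening: 0.134
t 43.05 pos [422.5 372.5 150.2] yaw -9.45 zax [-0.002 -0.001 -1.   ] F [ 0.3  0.2 -2.4] op 0.134
at [422.6 372.5 150.1] clock 43.1
-1.45 -3.72 0.00 -0.000 -0.000 0.000 ; -1.45 -3.72 0.00 -0.000 -0.000 0.000 ; -1.45 -3.72 0.00 -0.000 -0.000 0.000 ; -1.45 -3.72 0.00 -0.000 -0.000 0.000 ; -1.45 -3.72 0.00 -0.000 -0.000 0.000 ; -1.45 -3.72 0.00 -0.000 -0.000 0.000 ; -1.46 -3.72 0.00 -0.000 -0.000 0.000 ; -1.46 -3.72 0.00 -0.000 -0.000 0.000 ; -1.46 -3.72 0.00 -0.000 -0.000 0.000 ; -1.46 -3.71 0.00 -0.000 -0.000 0.000 ; -1.46 -3.71 0.00 -0.000 -0.000 0.000
```

```bash
python3 -m creep '-1.46 -3.72 0 0 0 0.004;-1.46 -3.72 0 0 0 0;-1.46 -3.72 0 0 0 0;-1.46 -3.72 0 0 0 0;-1.46 -3.72 0 0 0 0;-1.46 -3.72 0 0 0 0;-1.46 -3.72 0 0 0 0;-1.46 -3.72 0 0 0 0' >/dev/null
python3 -m creep '-1.46 -3.72 0 0 0 0;-1.46 -3.72 0 0 0 0;-1.46 -3.72 0 0 0 0;0 0 3 0 0 0;0 0 3 0 0 0;0 0 3 0 0 0;0 0 0 0 0 0;0 0 0 0 0 0'
python3 -m creep '0 0 0 0 0 0'
python3 -c "
from h import *
st(); rear('blue','w20')
plan([(512.3,-57.2,51.4,-9.7)],step=42)"
```

```text
clock: 44.7
tool_pos: [511.8, -57.4, 61.0]
ee_rot: [[-0.986, 0.169, -0.001], [0.169, 0.986, 0.0], [0.001, 0.0, -1.0]]
contact_force: [0.2, 0.2, -1.9]
opening: 0.131
clock: 44.8
tool_pos: [513.5, -57.9, 62.9]
ee_rot: [[-0.986, 0.169, 0.003], [0.169, 0.986, -0.001], [-0.003, -0.001, -1.0]]
contact_force: [-0.1, 0.4, -2.1]
opening: 0.136
t 44.8 pos [513.5 -57.9  62.9] yaw -9.75 zax [ 0.003 -0.001 -1.   ] F [-0.1  0.4 -2.1] op 0.136
rear x -158.9 centre x -93.9 y [-23.8  22. ] z 38.4
at [513.7 -58.   63.2] clock 44.85
0.15 0.05 1.18 -0.001 0.004 -0.001
```

```bash
python3 -m creep '0.12 0.05 0.95 0 0 0;0 0 0 0 0 0;0 0 0 0 0 0' | egrep 'tool_pos|force'
python3 -m creep '0 0 0.15 0 0 0;0 0 0 0 0 0;0 0 0 0 0 0' | egrep 'tool_pos|force'
```

```text
tool_pos: [511.0, -56.8, 51.8]
contact_force: [-0.3, -0.1, -2.2]
tool_pos: [511.3, -56.9, 51.6]
contact_force: [-5.8, 1.3, 8.0]
```

```bash
python3 -m creep '0 0 -0.04 0 0 0;-0.8 0 0 0 0 0;-0.8 0 0 0 0 0;0 0 0 0 0 0;0 0 0 0 0 0' | egrep 'tool_pos|force'
python3 -m creep '-0.8 0 0 0 0 0;-0.8 0 0 0 0 0;0 0 0 0 0 0;0 0 0 0 0 0' | egrep 'tool_pos|force'
python3 -m creep '-0.8 0 0 0 0 0;-0.8 0 0 0 0 0;-0.8 0 0 0 0 0;-0.8 0 0 0 0 0;0 0 0 0 0 0;0 0 0 0 0 0' | egrep 'tool_pos|force'
python3 -c "
from h import *
st(); rear('blue','w21');s=sensors.sense();print(slotf(s['tool_pos'][:2]))"
```

```text
tool_pos: [528.3, -60.1, 51.6]
contact_force: [3.1, -1.2, 3.0]
tool_pos: [543.6, -62.6, 51.6]
contact_force: [1.6, -0.9, 5.4]
tool_pos: [575.1, -68.0, 51.6]
contact_force: [1.0, 0.2, 4.7]
t 46.95 pos [575.1 -68.   51.6] yaw -9.78 zax [ 0.002 -0.001 -1.   ] F [1.  0.2 4.7] op 0.135
rear x -96.5 centre x -31.5 y [-24.5  23.3] z 37.6
[-51.34442602  -0.07015452]
```

```bash
python3 -m creep '2 0 0 0 0 0;2 0 0 0 0 0;2.5 0 0 0 0 0;1 0 0 0 0 0;0 0 -3 0 0 0;0 0 -3.5 0 0 0;0 0 -3.5 0 0 0;0 0 0 0 0 0' |egrep 'pos|force'
python3 -m creep '1.35 3.72 0 0 0 0;1.35 3.72 0 0 0 0;1.35 3.72 0 0 0 0;1.35 3.72 0 0 0 0;1.35 3.72 0 0 0 0;1.35 3.72 0 0 0 0;1.35 3.72 0 0 0 0;1.35 3.72 0 0 0 0' >/dev/null
python3 -m creep '1.35 3.72 0 0 0 0;1.35 3.72 0 0 0 0;1.35 3.72 0 0 0 -0.08;0 0 0 0 0 -0.08;0 0 3 0 0 0;0 0 3 0 0 0;0 0 2 0 0 0;0 0 0 0 0 0' >/dev/null
python3 -m creep '0 0 0 0 0 0'
python3 -c "
from h import *
st(); snap('scene','c22');plates('c22');snap('wrist','w22')
plan([(424,373,42.4,0)])"
```

```text
tool_pos: [502.4, -55.7, 154.8]
contact_force: [0.4, -0.9, -2.3]
clock: 49.5
tool_pos: [422.3, 372.8, 69.3]
ee_rot: [[-1.0, 0.011, -0.003], [0.011, 1.0, -0.002], [0.003, -0.002, -1.0]]
contact_force: [0.0, 0.1, -2.2]
opening: 0.132
t 49.5 pos [422.3 372.8  69.3] yaw -0.62 zax [-0.003 -0.002 -1.   ] F [ 0.   0.1 -2.2] op 0.132
yellow yaw -5.0 c [590.7 158.5] ext [127.9  47.3] n 376 fin [571.7 159.2  50.8] finpred [570.8 160.2]
orange yaw -6.0 c [611.9 350. ] ext [128.3  49.6] n 334 fin [593.9 352.7  55.7] finpred [592. 352.]
red yaw 1.0 c [428.7 169.4] ext [128.1  49. ] n 341 fin [408.6 169.   60.6] finpred [408.7 169.1]
green yaw -8.0 c [596.2 253.8] ext [128.5  49.2] n 365 fin [578.7 256.5  65. ] finpred [576.4 256.6]
blue yaw -0.5 c [441.8 356.3] ext [129.   10.4] n 61 fin [429.7 368.   71.8] finpred [421.8 356.5]
white yaw -8.5 c [441.9 269.9] ext [128.  47.] n 309 fin [424.6 271.5  74.7] finpred [422.1 272.9]
at [424.  373.8  71.5] clock 49.6
0.00 -0.08 2.91 0.001 0.001 -0.011
```

View pics/w22.png

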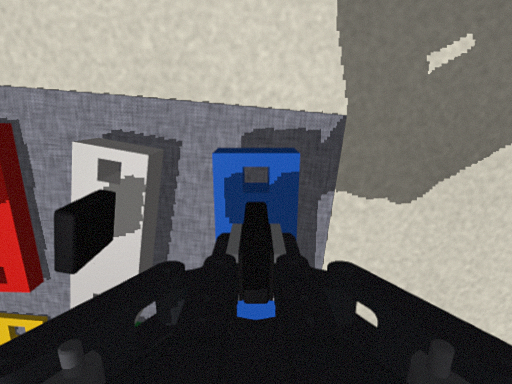

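```bash
python3 -m creep '0 0 2.0 0 0 0;0 0 0.85 0 0 0;0 0 0 0 0 0;0 0 0 0 0 0' | egrep 'tool_pos|force'
python3 -m creep '0 0 0 0 0 0;0 0 0 0 0 0;0 0 0 0 0 0;0 0 -3 0 0 0;0 0 -3 0 0 0;0 0 0 0 0 0;0 0 0 0 0 0;0 0 0 0 0 0' 0.4 |egrep 'tool_pos|opening'
python3 -c "
from h import *
st(); snap('wrist','w23');plates('w23',only=['blue','white']);snap('scene','c23');plates('c23',only=['blue','white'])"

```

```text
tool_pos: [423.8, 373.7, 42.7]
contact_force: [0.7, 0.0, -2.4]
tool_pos: [422.7, 373.1, 101.1]
opening: 0.601
t 50.8 pos [422.7 373.1 101.1] yaw -0.62 zax [-0.002 -0.001 -1.   ] F [ 0.2 -0.1  0.5] op 0.601
blue yaw 0.0 c [443.  373.1] ext [126.3  46.7] n 7244 fin [420.5 373.5  72.8] finpred [423.  373.1]
white yaw -10.0 c [428.2 272.8] ext [103.3  47.2] n 5392 fin [419.1 276.3  75.7] finpred [408.5 276.3]
blue yaw 0.5 c [445.6 372.2] ext [127.6  49.8] n 309 fin [428.1 372.4  69.6] finpred [425.6 372. ]
white yaw -9.0 c [441.8 269.5] ext [128.3  47.6] n 300 fin [424.5 272.3  74.4] finpred [422.1 272.6]
```

View pics/w23.png

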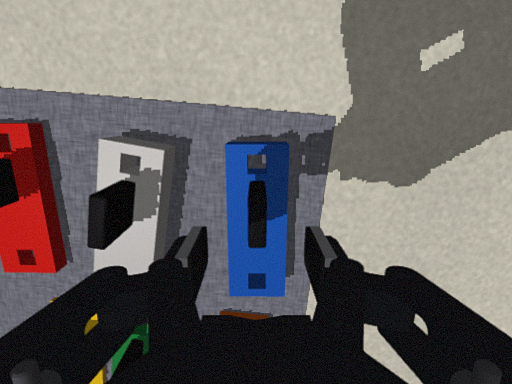

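```bash
python3 -m creep '0 0 3 0 0 0;0 0 2.8 0 0 0;0 0 0 0 0 0;0 0 0 0 0 0' |egrep tool_pos
python3 -m creep '0 0 0 0 0 0;0 0 0 0 0 0;0 0 0 0 0 0;0 0 0 0 0 0' 1 60 |egrep 'pos|force|open'
python3 -m creep '0 0 -3 0 0 0;0 0 -3.5 0 0 0;0 0 -3.5 0 0 0;0 0 -1 0 0 0.08;0 0 0 0 0 0.079;0 0 0 0 0 0;0 0 0 0 0 0' |egrep 'tool_pos|opening'
python3 -c "
from h import *
st()
plan([(547.2,-179.9,150,-9.7)],step=41)" | cut -c1-200
```

```text
tool_pos: [422.9, 373.2, 43.5]
tool_pos: [424.3, 373.9, 45.6]
contact_force: [0.3, -1.2, 6.8]
opening: 0.127
tool_pos: [422.7, 373.1, 153.1]
opening: 0.132
t 52.4 pos [422.7 373.1 153.1] yaw -9.64 zax [-0.002 -0.001 -1.   ] F [ 0.1  0.8 -2.1] op 0.132
at [422.7 373.1 153.1] clock 52.4
-1.54 -3.75 0.02 -0.000 -0.000 0.000 ; -1.54 -3.75 0.02 -0.000 -0.000 0.000 ; -1.54 -3.75 0.02 -0.000 -0.000 0.000 ; -1.54 -3.75 0.02 -0.000 -0.000 0.000 ; -1.54 -3.74 0.02 -0.000 -0.000 0.000 ; -1.54
```

```bash
python3 -m creep '-1.54 -3.74 0 0 0 0.001;-1.54 -3.74 0 0 0 0;-1.54 -3.74 0 0 0 0;-1.54 -3.74 0 0 0 0;-1.54 -3.74 0 0 0 0;-1.54 -3.74 0 0 0 0;-1.54 -3.74 0 0 0 0;-1.54 -3.74 0 0 0 0' >/dev/null
python3 -m creep '-1.54 -3.74 0 0 0 0;-1.54 -3.74 0 0 0 0;-1.54 -3.74 0 0 0 0;-1.54 -3.74 0 0 0 0;-1.54 -3.74 0 0 0 0;-1.54 -3.74 0 0 0 0;0 0 2.5 0 0 0;0 0 2.2 0 0 0' >/dev/null
python3 -m creep '0 0 0 0 0 0;0 0 0 0 0 0;0 0 0 0 0 0'
python3 - <<'E'
from h import *
st(); snap('wrist','w24'); snap('side','s24'); snap('scene','c24')
for f,(a,b,c,e) in {'s24':(150,290,170,350),'c24':(160,260,165,305)}.items():
    p=cv2.imread(f'pics/{f}.png')[a:b,c:e]; cv2.imwrite(f'pics/{f}z.png',cv2.resize(p,None,fx=4,fy=4,interpolation=cv2.INTER_CUBIC))
E
```

```text
clock: 54.3
tool_pos: [547.7, -179.3, 108.4]
ee_rot: [[-0.986, 0.169, 0.002], [0.169, 0.986, -0.001], [-0.002, -0.001, -1.0]]
contact_force: [-0.1, -1.0, -2.8]
opening: 0.127
t 54.3 pos [ 547.7 -179.3  108.4] yaw -9.73 zax [ 0.002 -0.001 -1.   ] F [-0.1 -1.  -2.8] op 0.127
```

View pics/w24.png

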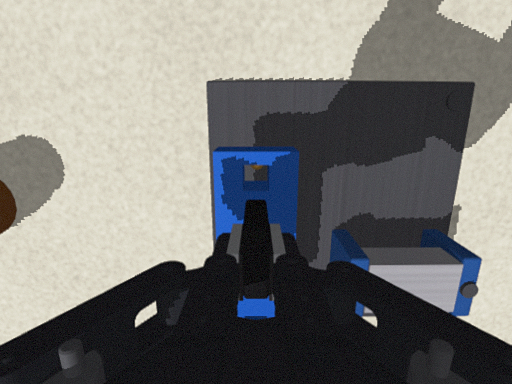

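View pics/s24z.png

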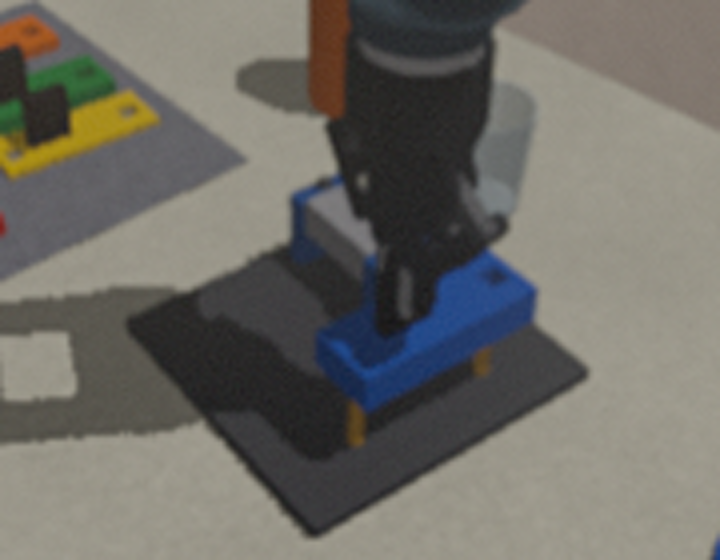

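View pics/c24z.png

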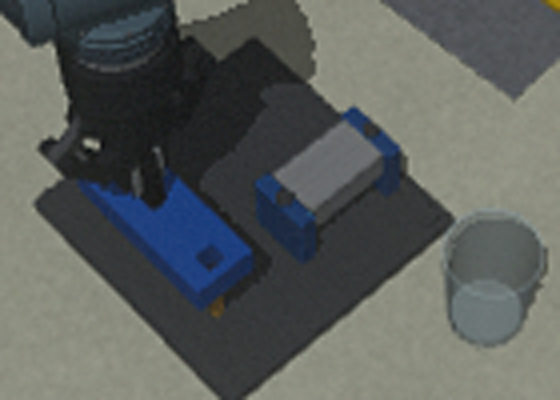

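```bash
python3 - <<'E'
from h import *
p,d,P=load('w24'); z=np.load('pics/w24.npz'); S=slotf(P[...,:2]); o=z['origin']
cv2.imwrite('pics/w24z.png',cv2.resize(p[140:240,200:310],None,fx=6,fy=6,interpolation=cv2.INTER_NEAREST)[:,:,::-1])
def onplane(u,v,h):
    q=cv2.undistortPoints(np.array([[[u,v]]],float),z['mtx'],z['distortion'])[0,0]
    r=z['attitude']@np.r_[q,1]; return o+r*((h-o[2])/r[2])
V=p.max(2)
bed=(V<95)&(abs(P[...,2]-12)<5)
# bed rear edge
for u in [230,290,330,400,440]:
    vs=np.where(bed[60:140,u])[0]+60; w=onplane(u,vs[0]-.5,12); print('bed rear',u,vs[0],slotf(w[:2]).round(1))
for v in [90,110,130,145]:
    us=np.where(bed[v])[0]; print('bed sides',v,us[0],us[-1],slotf(onplane(us[0]-.5,v,12)[:2]).round(1),slotf(onplane(us[-1]+.5,v,12)[:2]).round(1))
m=cmask(p,'blue'); m[:, :200]=0; m[:,310:]=0; m[:140]=0
zt=np.median(P[m&(np.arange(384)[:,None]>155)&(np.arange(384)[:,None]<230)][:,2]); print('plate top z',zt, 'exp',108.4-42.3+26)
for v in [160,175,190,205,220]:
    us=np.where(m[v])[0]; print('plate',v,us[0],us[-1],slotf(onplane(us[0]-.5,v,zt)[:2],PO).round(1),slotf(onplane(us[-1]+.5,v,zt)[:2],PO).round(1))
for u in [220,235,280,292]:
    vs=np.where(m[:,u])[0]; print('col',u,vs[0],[ (v,round(P[v,u,2],1)) for v in range(vs[0]-1,vs[0]+8)], slotf(P[vs[0]+5,u,:2],PO).round(1))
h=cv2.cvtColor(p,cv2.COLOR_RGB2HSV)
for v in range(160,194,2): print(v,[(int(h[v,u,0]),int(p[v,u].max()),int(P[v,u,2])) for u in range(242,274,3)])
E
```

```text
bed rear 230 81 [-150.6 -135.1]
bed rear 290 81 [-150.6  -88. ]
bed rear 330 81 [-150.7  -56.6]
bed rear 400 81 [-151.1   -1.3]
bed rear 440 81 [-151.5   30.6]
bed sides 90 207 473 [-143.5 -153.8] [-144.7   59.1]
bed sides 110 208 470 [-128.3 -153.6] [-129.2   59.5]
bed sides 130 209 466 [-112.5 -153.5] [-113.3   59.2]
bed sides 145 210 463 [-100.3 -153.1] [-100.9   58.9]
plate top z 91.42106863610738 exp 92.10000000000001
plate 160 213 298 [-60.4 -23.9] [-60.5  24.2]
plate 175 213 298 [-51.9 -24.2] [-51.9  24.6]
plate 190 214 297 [-43.1 -24. ] [-43.1  24.4]
plate 205 215 296 [-34.  -23.7] [-34.   24.1]
plate 220 215 296 [-24.7 -24.1] [-24.7  24.5]
col 220 147 [(146, np.float64(11.6)), (147, np.float64(67.9)), (148, np.float64(74.0)), (149, np.float64(79.5)), (150, np.float64(84.1)), (151, np.float64(87.9)), (152, np.float64(91.4)), (153, np.float64(90.5)), (154, np.float64(91.6))] [-64.9 -19.5]
col 235 147 [(146, np.float64(11.4)), (147, np.float64(67.3)), (148, np.float64(74.6)), (149, np.float64(78.1)), (150, np.float64(84.5)), (151, np.float64(89.8)), (152, np.float64(90.9)), (15
[... 2819 characters left out ...]

186 [(109, 106, 91), (108, 86, 81), (108, 87, 82), (111, 91, 83), (107, 84, 82), (110, 92, 82), (107, 88, 82), (111, 88, 83), (109, 88, 82), (107, 102, 91), (109, 114, 91)]
188 [(110, 105, 91), (109, 84, 86), (110, 89, 87), (111, 87, 87), (108, 86, 86), (109, 90, 86), (109, 92, 87), (107, 88, 87), (107, 86, 87), (109, 103, 91), (107, 104, 90)]
190 [(107, 102, 91), (110, 96, 91), (111, 95, 91), (110, 95, 90), (109, 98, 90), (109, 93, 90), (109, 90, 91), (110, 93, 91), (111, 95, 91), (110, 106, 91), (108, 108, 91)]
192 [(108, 109, 90), (109, 108, 92), (106, 107, 90), (110, 110, 91), (110, 112, 92), (109, 110, 91), (108, 110, 90), (109, 109, 91), (109, 109, 91), (109, 107, 91), (109, 113, 92)]
```

View pics/w24z.png

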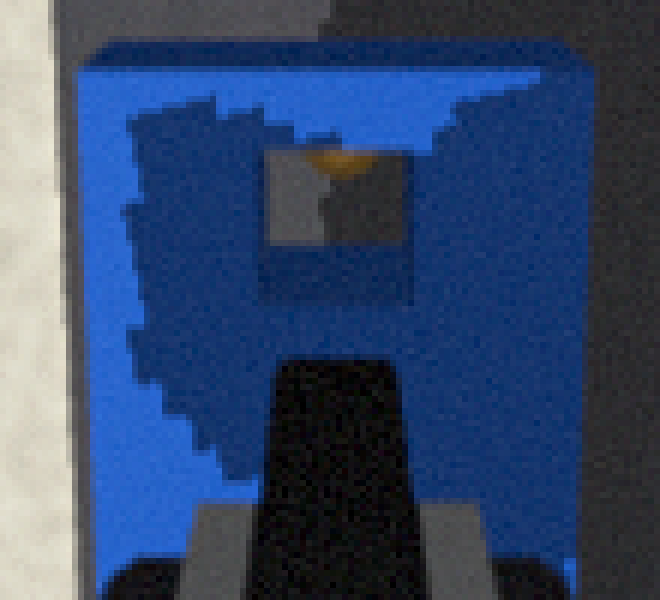

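```bash
python3 - <<'E'
from h import *
p,d,P=load('w24'); S=slotf(P[...,:2],PO)
m=(P[...,2]>25)&(P[...,2]<60); m[:150]=0;m[180:]=0;m[:,:240]=0;m[:,275:]=0
for v,u in zip(*np.where(m)):
    print(v,u,S[v,u].round(1),P[v,u,2].round(1),p[v,u])
E
```

```text
165 251 [-50.   -3.1] 48.5 [73 65 56]
165 252 [-50.   -2.4] 48.2 [74 62 54]
165 253 [-50.4  -1.6] 50.3 [75 61 53]
165 254 [-50.6  -0.9] 52.0 [93 73 59]
165 255 [-50.6  -0.2] 51.8 [103  84  64]
165 256 [-50.4   0.5] 50.4 [101  78  61]
165 257 [-50.6   1.2] 51.7 [97 86 86]
165 258 [-50.8   1.9] 52.6 [103  90  97]
165 259 [-50.6   2.6] 51.9 [86 79 93]
165 260 [-50.3   3.3] 50.1 [83 79 95]
165 261 [-49.9   4.1] 47.5 [84 78 95]
165 262 [-49.7   4.8] 46.7 [67 70 92]
166 251 [-48.9  -3.1] 46.3 [83 69 44]
166 252 [-49.   -2.4] 46.6 [91 66 35]
166 253 [-49.4  -1.7] 49.1 [94 69 30]
166 254 [-49.5  -0.9] 49.7 [105  80  35]
166 255 [-50.1  -0.2] 52.6 [113  81  29]
166 256 [-49.7   0.5] 50.8 [119  87  40]
166 257 [-49.9   1.2] 51.9 [118  87  40]
166 258 [-49.8   1.9] 51.5 [110  81  39]
166 259 [-49.8   2.6] 51.1 [98 70 29]
166 260 [-49.    3.4] 46.9 [90 65 27]
166 261 [-49.    4.1] 46.6 [89 64 29]
167 252 [-48.1  -2.4] 45.8 [83 65 46]
167 253 [-48.5  -1.7] 48.1 [89 64 26]
167 254 [-48.8  -0.9] 49.6 [92 68 28]
167 255 [-48.8  -0.2] 49.6 [99 72 28]
167 256 [-48.8   0.5] 49.9 [103  79  39]
167 257 [-48.8   1.2] 49.7 [99 74 30]
167 258 [-48.8   1.9] 49.4 [94 65 23]
167 259 [-48.4   2.6] 47.5 [89 68 22]
167 260 [-48.3   3.4] 47.0 [86 63 20]
168 253 [-47.5  -1.7] 46.4 [81 67 46]
168 254 [-47.5  -1. ] 46.6 [83 62 37]
168 255 [-47.5  -0.2] 46.5 [87 65 32]
168 256 [-47.7   0.5] 47.8 [83 64 28]
168 257 [-47.7   1.2] 47.5 [83 59 26]
168 258 [-47.6   1.9] 46.9 [89 65 29]
168 259 [-47.3   2.7] 45.6 [80 64 35]
```

```bash
python3 -m creep '0.12 0.02 0.6 0 0 0;0 0 0.3 0 0 0;0 0 0 0 0 0;0 0 0 0 0 0' |egrep 'pos|force'
for i in 1 2 3; do python3 -m creep '0 0 0.2 0 0 0;0 0 0 0 0 0;0 0 0 0 0 0' |egrep 'pos|force'; done
python3 - <<'E'
from h import *
st(); snap('wrist','w25'); p,d,P=load('w25'); S=slotf(P[...,:2],PO)
cv2.imwrite('pics/w25z.png',cv2.resize(p[140:240,200:310],None,fx=6,fy=6,interpolation=cv2.INTER_NEAREST)[:,:,::-1])
E
```

```text
tool_pos: [545.6, -178.7, 97.9]
contact_force: [0.3, 1.1, -2.5]
tool_pos: [545.8, -178.7, 96.1]
contact_force: [-0.6, -0.5, -2.0]
tool_pos: [545.7, -178.7, 94.0]
contact_force: [-0.4, 0.5, -2.2]
tool_pos: [545.7, -178.7, 92.0]
contact_force: [0.3, 0.0, -2.8]
t 55.75 pos [ 545.7 -178.7   92. ] yaw -9.79 zax [-0.  0. -1.] F [ 0.3  0.  -2.8] op 0.133
```

View pics/w25z.png

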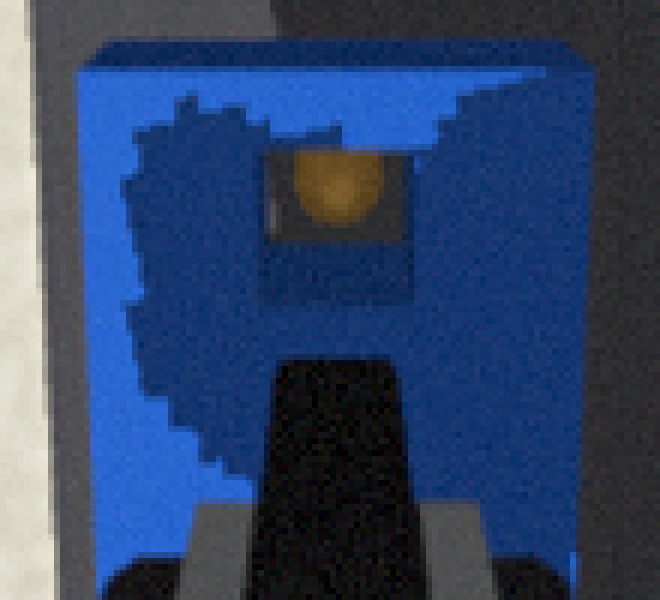

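```bash
python3 - <<'E'
from h import *
p,d,P=load('w25'); S=slotf(P[...,:2],PO)
for u in [248,252,256,257,260,264]:
    print(u,[(v,S[v,u].round(1).tolist(),round(P[v,u,2],1)) for v in range(162,192,1 if u in(256,) else 3)])
h=cv2.cvtColor(p,cv2.COLOR_RGB2HSV)
m=(P[...,2]>40)&(P[...,2]<53.5)&(h[...,0]>10)&(h[...,0]<25)&(h[...,1]>100); m[:160]=0;m[180:]=0;m[:,:240]=0;m[:,275:]=0
q=np.c_[S[m],P[m][:,2]]; 
# fit cone/circle: z vs r: fit centre with z = f(r) ; z=min(zt, a-b r)
def res(x): 
    r=np.hypot(q[:,0]-x[0],q[:,1]-x[1]); return q[:,2]-(x[2]-x[3]*r-x[4]*r**2)
r=least_squares(res,[-50,0,52,1,0]);print(r.x,np.std(r.fun),len(q))
hi=q[q[:,2]>50.5]; print('high',hi.mean(0),len(hi))
E
```

```text
248 [(162, [-61.5, -3.7], np.float64(75.8)), (165, [-48.5, -5.5], np.float64(11.0)), (168, [-46.3, -5.5], np.float64(11.9)), (171, [-43.9, -5.5], np.float64(12.3)), (174, [-41.3, -5.6], np.float64(11.1)), (177, [-38.9, -5.6], np.float64(11.3)), (180, [-45.3, -4.5], np.float64(50.0)), (183, [-45.4, -4.3], np.float64(58.8)), (186, [-45.1, -4.1], np.float64(65.6)), (189, [-45.2, -3.9], np.float64(72.8))]
252 [(162, [-61.5, -1.5], np.float64(75.8)), (165, [-55.0, -1.9], np.float64(48.3)), (168, [-53.2, -1.9], np.float64(49.3)), (171, [-51.6, -1.8], np.float64(51.4)), (174, [-48.9, -1.9], np.float64(48.0)), (177, [-38.9, -2.4], np.float64(11.5)), (180, [-45.4, -1.9], np.float64(50.3)), (183, [-45.2, -1.8], np.float64(58.2)), (186, [-45.6, -1.6], np.float64(67.5)), (189, [-45.4, -1.6], np.float64(73.8))]
256 [(162, [-61.3, 0.7], np.float64(74.2)), (163, [-60.9, 0.7], np.float64(75.2)), (164, [-60.1, 0.7], np.float64(74.3)), (165, [-55.1, 0.8], np.float64(48.6)), (166, [-54.5, 0.8], np.float64(49.1)), (167, [-53.9, 0.8], np.float64(49.7)), (168, [-53.7, 0.8], np.float64(51.8)), (169, [-53.1
[... 1508 characters left out ...]
64(11.3)), (180, [-45.2, 3.4], np.float64(49.4)), (183, [-45.3, 3.3], np.float64(58.4)), (186, [-45.4, 3.2], np.float64(66.7)), (189, [-45.3, 3.1], np.float64(73.4))]
264 [(162, [-61.5, 5.2], np.float64(75.7)), (165, [-48.4, 7.1], np.float64(10.5)), (168, [-46.3, 7.1], np.float64(12.2)), (171, [-44.0, 7.1], np.float64(12.7)), (174, [-41.2, 7.2], np.float64(10.8)), (177, [-39.0, 7.1], np.float64(11.7)), (180, [-45.3, 6.0], np.float64(49.9)), (183, [-45.5, 5.8], np.float64(59.4)), (186, [-45.0, 5.6], np.float64(65.0)), (189, [-45.4, 5.4], np.float64(73.7))]
[-51.6431859    0.59786431  51.99256357  -0.23541352   0.33978644] 0.6467845248852361 136
high [-51.85928451   0.66245959  51.5391462 ] 46
```

```bash
python3 -m creep '-0.11 0.01 0 0 0 0;0 0 0 0 0 0;0 0 0.3 0 0 0;0 0 0 0 0 0;0 0 0.3 0 0 0;0 0 0 0 0 0;0 0 0 0 0 0' |egrep 'pos|force'
for i in 1 2; do python3 -m creep '0 0 0.4 0 0 0;0 0 0.3 0 0 0;0 0 0 0 0 0;0 0 0 0 0 0' |egrep 'pos|force'; done
python3 -c "
from h import *
snap('wrist','w26');snap('side','s26');p=cv2.imread('pics/s26.png')[150:290,170:350];cv2.imwrite('pics/s26z.png',cv2.resize(p,None,fx=4,fy=4,interpolation=cv2.INTER_CUBIC))
p=cv2.imread('pics/w26.png')[140:240,200:310];cv2.imwrite('pics/w26z.png',cv2.resize(p,None,fx=5,fy=5,interpolation=cv2.INTER_NEAREST))"
```

```text
tool_pos: [546.8, -178.8, 85.9]
contact_force: [-0.5, -0.1, -2.4]
tool_pos: [546.8, -178.8, 78.9]
contact_force: [0.7, 0.0, -2.0]
tool_pos: [546.8, -178.8, 71.9]
contact_force: [0.6, -0.3, -2.8]
```

View pics/w26z.png

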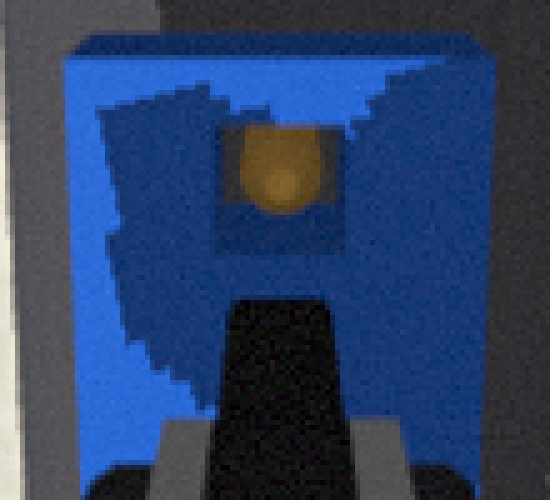

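View pics/s26z.png

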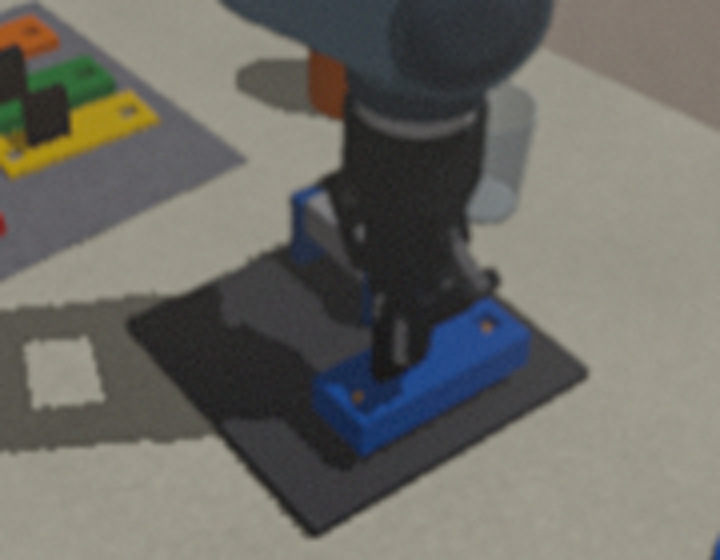

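```bash
python3 -m creep '0 0 0.5 0 0 0;0 0 0.5 0 0 0;0 0 0.4 0 0 0;0 0 0.2 0 0 0;0 0 0 0 0 0;0 0 0 0 0 0' |egrep 'pos|force'
python3 -m creep '0 0 0.1 0 0 0;0 0 0.06 0 0 0;0 0 0 0 0 0;0 0 0 0 0 0' |egrep 'pos|force'
```

```text
tool_pos: [546.9, -178.8, 56.1]
contact_force: [-0.6, -0.2, -2.4]
tool_pos: [547.0, -178.9, 54.7]
contact_force: [-0.5, -0.2, -0.9]
```

Nearly touching the bed; lower a hair more, release and retreat.

```bash
python3 -m creep '0 0 0.06 0 0 0;0 0 0 0 0 0;0 0 0 0 0 0' |egrep 'pos|force'
python3 -m creep '0 0 0 0 0 0;0 0 0 0 0 0;0 0 0 0 0 0;0 0 0 0 0 0;0 0 -2 0 0 0;0 0 -3 0 0 0;0 0 -4 0 0 0;0 0 -4 0 0 0' 0.4 |egrep 'pos|force|open'
python3 -m creep '3 0 -4 0 0 0;4 0 0 0 0 0;4 0 0 0 0 0;0 0 0 0 0 0;0 0 0 0 0 0;0 0 0 0 0 0' |egrep 'pos|force|open'
python3 - <<'E'
from h import *
st(); snap('wrist','w27');snap('side','s27');snap('scene','c27');plates('c27');plates('s27')
for f in ['s27','c27']: plates(f,base=12,region=(440,700,-280,-60),only=['blue'],init=-10)
p=cv2.imread('pics/s27.png')[130:290,80:340];cv2.imwrite('pics/s27z.png',cv2.resize(p,None,fx=3,fy=3,interpolation=cv2.INTER_CUBIC))
E
```

```text
tool_pos: [547.1, -179.0, 54.6]
contact_force: [-3.8, 0.3, 5.5]
tool_pos: [546.4, -178.6, 184.7]
contact_force: [0.9, -0.5, -0.1]
opening: 0.6
tool_pos: [439.3, -160.6, 224.4]
contact_force: [0.1, -0.3, 0.2]
opening: 0.599
t 60.1 pos [ 439.3 -160.6  224.4] yaw -9.78 zax [ 0.001 -0.001 -1.   ] F [ 0.1 -0.3  0.2] op 0.599
yellow yaw -9.5 c [598.7 206.2] ext [128.7  48.6] n 379 fin [582.4 216.3  50. ] finpred [579.  209.5]
orange yaw -5.5 c [611.9 350.4] ext [128.3  48.5] n 331 fin [592.6 351.9  55.3] finpred [592.  352.3]
red yaw 1.0 c [428.6 169.4] ext [127.9  49. ] n 340 fin [408.1 169.4  59.9] finpred [408.6 169. ]
green yaw -10.5 c [596.6 255.3] ext [127.4  48.6] n 348 fin [578.9 253.4  64.9] finpred [576.9 259. ]
white yaw -9.0 c [442. 269.] ext [128.6  49.2] n 310 fin [424.8 271.7  74.9] finpred [422.2 272.1]
yellow yaw -8.5 c [596.9 206.9] ext [125.8  52.7] n 323 fin [577.3 219.2  49.3] finpred [577.1 209.9]
orange yaw -6.0 c [608.3 349. ] ext [126.5  50.1] n 213 fin [587.2 349.9  53.7] finpred [588.4 351.1]
red yaw 1.0 c [424.9 168.3] ext [127.3  49. ] n 445 fin [404.1 167.6  58.9] finpred [404.9 168. ]
green yaw -6.5 c [627.6 246.4] ext [57.5 50.7] n 126 fin [584.4 253.9  62. ] finpred [607.7 248.7]
white yaw -11.5 c [440.1 267.7] ext [127.6  50.9] n 373 fin [419.3 270.   73.5] finpred [420.5 271.7]
blue yaw -10.0 c [ 566.2 -182.6] ext [128.2  49.3] n 596 fin [ 544.5 -180.3   79.6] finpred [ 546.5 -179.1]
blue yaw -10.0 c [ 568.2 -183. ] ext [128.2  47.4] n 507 fin [ 550.6 -180.5   79.8] finpred [ 548.5 -179.5]
```

View pics/s27z.png

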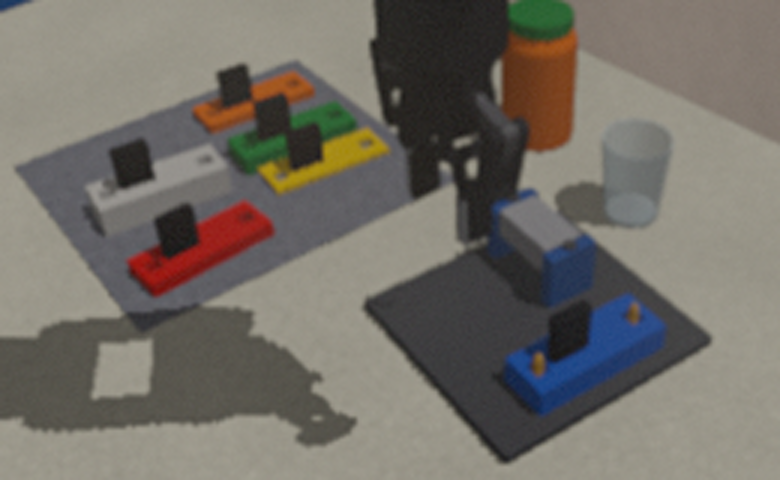

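View pics/c27.png

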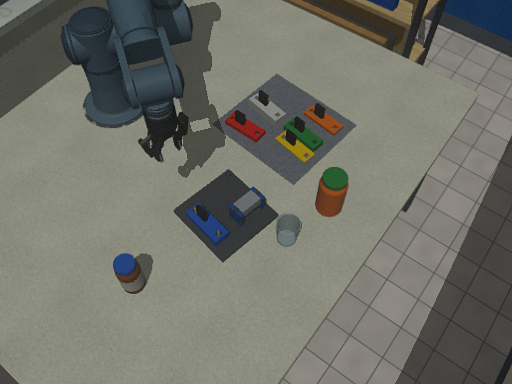

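View pics/w27.png

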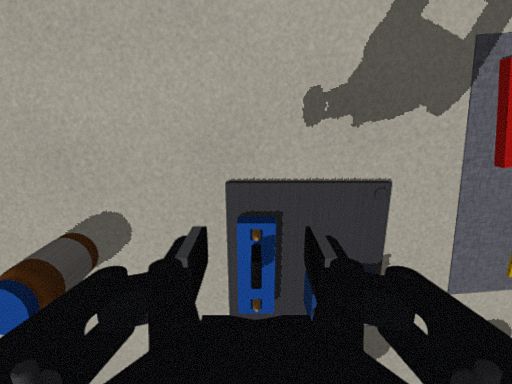

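```bash
python3 -m creep '-0.74 3.88 0 0 0 0;-0.74 3.88 0 0 0 0;-0.74 3.88 0 0 0 0;-0.74 3.88 0 0 0 0;-0.74 3.88 0 0 0 0;-0.74 3.88 0 0 0 0;-0.74 3.88 0 0 0 0;-0.74 3.88 0.5 0 0 0' >/dev/null
python3 -m creep '-0.74 3.88 2 0 0 0;-0.74 3.88 2 0 0 0;0 0 1 0 0 0;0 0 0 0 0 0;0 0 0 0 0 0' |egrep 'pos|force|open'
python3 - <<'E'
from h import *
st(); snap('wrist','w28');plates('w28',only=['yellow','green','orange'])
p,d,P=load('w28'); 
for col in ['yellow','green']:
    m=cmask(p,col)&(P[...,2]>-5)&(P[...,2]<40); m=cv2.erode(m.astype(np.uint8),np.ones((5,5)))>0
    q=P[m&(p.max(2)>60)]; 
    A=np.c_[q[:,:2]-q[:,:2].mean(0),np.ones(len(q))]; c=np.linalg.lstsq(A,q[:,2],rcond=None)[0]; print(col,'plane slopes',c[:2].round(4),'z',c[2].round(1),len(q))
E
```

```text
tool_pos: [577.6, 209.2, 168.9]
contact_force: [0.5, -0.3, -0.7]
opening: 0.604
t 61.55 pos [577.6 209.2 168.9] yaw -9.81 zax [-0. -0. -1.] F [ 0.5 -0.3 -0.7] op 0.604
yellow yaw -10.5 c [596.8 206.1] ext [126.2  47. ] n 4113 fin [576.3 214.2  53.1] finpred [577.2 209.7]
orange yaw -7.5 c [609.1 350.4] ext [126.5  47.5] n 3984 fin [588.2 351.3  55.6] finpred [589.3 353. ]
green yaw -10.0 c [593.6 254.9] ext [125.   47.1] n 4111 fin [573.7 253.5  66. ] finpred [573.9 258.3]
yellow plane slopes [-0.0015 -0.0016] z 8.7 2722
green plane slopes [-0.0017 -0.0017] z 23.7 2639
```

View pics/w28.png

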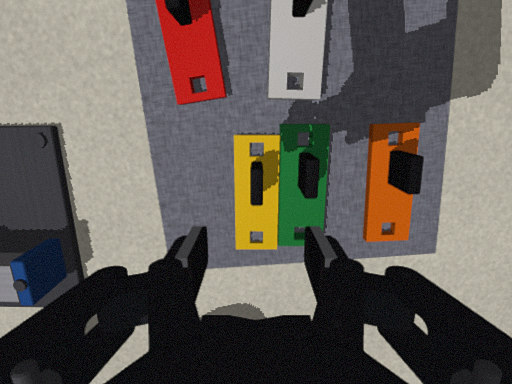

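```bash
python3 -c "
from h import *
p,d,P=load('w27'); 
a=load('c27');b=load('scene0')
for k,(u,v) in dict(bk=(288,225),fl=(335,178),re=(125,263)).items(): print(k,a[2][v,u].round(),b[2][v,u].round())
st(); print(ticket.job_done())"
```

```text
bk [751. -48.  28.] [751. -47.  27.]
fl [802.  86. 150.] [802.  86. 151.]
re [ 520. -428.  126.] [ 522. -429.  131.]
t 61.6 pos [577.9 208.9 169.7] yaw -9.84 zax [ 0.001  0.    -1.   ] F [-0.3 -0.7  0.9] op 0.597
the job is handed in; nothing more can be done
None
```

The blue 26 mm plate is the one that just fits. It is hung on the caster's two pins, and I handed the job in at 61.6 s.

- **Trials:** I tested yellow 6, orange 11, red 16, green 21 and blue 26 in that order. Each went fully under the bar (plate centre about 31 mm before the bar's middle), was drawn out and laid back on the mat. I did not try the white 31 mm plate.
- **Gap:** With the green plate under the bar, I raised it until it touched, which took 7 mm and gives a gap of 28 mm. The first side picture also showed the bar's lower edge at about 28 mm. That fits the 26 mm plate plus the stated 2 mm.
- **Hanging:** The last pictures show both pins standing through blue's holes. Its yaw matches the caster's, and the bed contact was felt before release. Scene and side views agreed on its position to about 2 mm.
- **Other plates:** Yellow was found about 5 cm from where I had laid it, now lying alongside green. I checked both by depth: each lies flat on the mat (top faces at 8.7 and 23.7 mm), side by side and not overlapping, so I left them. Red, orange and white had not moved.
- **Glassware and jars:** The beaker and orange jar read as at the start. The amber jar's reading was up to 5 mm lower in height but only 1–2 mm off sideways, which I take to be depth noise. The arm was clear of everything at the end.

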